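# Fetch the slot car from behind the bottles

## Robot

A 7-joint arm with a two-finger parallel gripper is mounted at the origin on the work surface. World frame = base frame: x ahead of the robot, y to its left, z up, the work surface at z = 0. Lengths are in m, angles in rad, forces in N, time in s.
With the tool pointing down it reaches from about 0.425 to 0.825 m from the base axis. Payload 3.6 kg.
Tool frame: the origin (TCP) lies at the centre of the arm's flange, where the gripper is bolted on; the fingertips stand 173 mm ahead of it and the grasp point (between the pads) lies 155 mm ahead of it (nose_length is the z of the fingertips in the tool frame, in m); z points along the fingers, y is the line along which they close (so a half turn about z gives the same grasp; the last joint's range is limited). The gripper opens to 85 mm and grips with 20 to 120 N. Pads are 22 mm wide; open, the fingers measure 114 mm over their backs; the gripper's body (76 mm by 85 mm) begins 54 mm behind the grasp point. The pads swing forward as they close: fully open they stand 13 mm farther back than shut.
Start: joints at [1.31, 0.615, -0.013, 1.423, 0.008, 1.103, -0.04], TCP at [0.151, -0.632, 0.405] pointing down, gripper open.
Joint ranges: [-3.12, 3.12], [-0.3, 2.06], [-1.34, 1.32], [0.26, 2.42], [-1.36, 4.5], [0.01, 1.98], [-2.84, 2.84]. Speed limits (rad/s): [2.79, 2.79, 3.14, 3.14, 3.14, 3.14, 3.14].

## Interface

Orientations are given as a rotation vector (axis times angle).
In Python, from station import read_state, get_image, sign_off, nose_length gives the robot as it stands.
- The arm moves only by the tool play_rows, never from a script. Its argument "increments" is a list of rows, each a list of 2 entries, a list of its own where there are three numbers: the shift along the tool's x, y, z in units of 500 mm (1.0 is 500 mm), then the turn, a rotation vector about the tool's x, y, z in units of 2 pi rad (1.0 is 2 pi rad). A call has 1 to 12 rows; each row is the pose to reach, as a shift and turn from the pose commanded when the call began, along the tool's axes at that moment, turning the shorter way round; what a row does not reach only later rows make up. A row lasts 1/12 s, in which the tool goes at most 41.7 mm and 7.16 degrees, less where a joint would pass 70% of its speed; a pose out of reach is approached as far as the arm can. A call with a number of a shift or a turn outside -1 to 1 is refused whole. A call with a gripper value outside its range is refused whole. "jaw" is the closure, from 0 (fully open) to 1 (shut), set as the call begins (left out, the last holds). The fingers move at their own pace and stop on an object; "squeeze" is the grip in N (left out, the last holds). Time passes only in rows, so rows that repeat a pose let the fingers close. It gives the time, the measured TCP pose, the force, the opening and the grip force at its end, in the units of the state.
- read_state(): the state, without advancing time (a new reading comes with each control period).
- get_image(name): name is "scene" or "top" or "wrist"; returns a dict with "image" (400x640x3 uint8, red, green, blue), "mtx" (3x3 intrinsics, pixels), "world_from_camera" (4x4, takes a point from camera to world coordinates); the wrist camera has in their place "tool_from_camera" (4x4, takes a point from camera to tool coordinates, whose origin is the TCP and whose axes are the flange's). Camera axes: x right, y down, z forward; pixel columns grow to the right and rows downward; lengths in m; the calibration is good to about 2 mm. A picture is of the moment at which its call begins: read the wrist's pose just before it. There is no depth.
- sign_off(): hands the job in; it is judged then, once.
The state is a dict: "t": time; "joints": joint angles; "qvel": joint speeds; "joint_torque": joint torques, N m; "ee_pos": TCP position; "orientation": TCP orientation; "wrist_force": force on the tool from outside, world axes, zero at the start; "torque": the same for the moment, N m; "finger_gap": finger opening in m; "finger_force": force on a finger pad.
Only numpy, scipy, OpenCV 4.12 (cv2) and the standard library are available. Lean on these libraries where they do the work, as an engineer would, in place of code of your own. Each camera call takes 0.05 s, during which the arm holds its last target. There are 200 camera calls.

## Task

The yellow slot car is parked at the back of the parts bay, behind three bottles. Move all three bottles, standing, into the aluminium tray at the side; then stand the car on its wheels in the middle of the wooden setting-up block, lengthwise along it, while the bottles wait in the tray; then put every bottle back upright on the very spot in the bay where it stood at the start. Do not tip the bottles or the car over, and leave the motor and the screwdriver where they lie.

Things in the scene. Friction and masses are not known exactly. Their poses are not given: they have to be found in the camera images.
- bay: Fixed bay: grey floor 4 mm thick, x -75 to 81, y -108 to 108 mm; white walls left, right and at the back (+x; inner face x = 75), tops 28 mm above the bench; open front (-x). Origin at bench level. Black flat spots, 53 mm across, at x = -45, y = -58, 0, 58: a bottle on each, in any order, within 2 mm. The car stands behind them near x = 11, y = 0, lengthwise along y, 8 mm from the bottles.
- tray: Fixed open aluminium tray, 210 x 90 mm outside (x, y), rim 14 mm high, walls and floor 4 mm thick (inside 202 x 82 mm), lying left or right of the bay. Origin at the centre of its underside, x along its length. It takes the three bottles in one row along x, for example 62 mm apart.
- block: Fixed flat wooden setting-up block, 170 x 84 mm (x, y), 22 mm high, with a thin painted white rectangle on its top; on the other side of the bay from the tray. Origin at the centre of its underside, x along its length; the top is 22 mm above the origin.
- car: Yellow model slot car with black cabin, rear wing and tyres, 130 mm long (its x axis, nose to +x), 52 mm wide (y), 40 mm high. Hold it across its width at mid-length by its straight sides, 6 to 26 mm above the wheels' bottom. 0.12 kg, wheels do not turn. Origin at the middle, level with the wheels' bottom, z up. It may face either way along the block.
- bottle_green: White plastic bottle with green cap and green band, 44 mm in diameter, 92 mm tall. Body 50 mm tall, then a shoulder; hold it by the cap (26 mm in diameter, 60 to 92 mm above the underside). 0.11 kg, rigid, closed. Origin at the centre of its underside, z up; yaw means nothing. Stands in the bay at the start.
- bottle_amber: Amber (brown) bottle with black cap and pale paper band, 44 mm in diameter, 92 mm tall. Body 50 mm tall, then a shoulder; hold it by the cap (26 mm in diameter, 60 to 92 mm above the underside). 0.11 kg, rigid, closed. Origin at the centre of its underside, z up; yaw means nothing. Stands in the bay at the start.
- bottle_blue: Blue bottle with white cap and white band, 44 mm in diameter, 92 mm tall. Body 50 mm tall, then a shoulder; hold it by the cap (26 mm in diameter, 60 to 92 mm above the underside). 0.11 kg, rigid, closed. Origin at the centre of its underside, z up; yaw means nothing. Stands in the bay at the start.
- motor: Bystander: small loose steel can motor, about 38 x 26 x 20 mm, with white end and brass pinion, lying on the bench beyond the bay. Origin at the centre of its underside. Leave alone.
- screwdriver: Bystander: loose screwdriver with orange handle, 150 mm long, lying on the bench between the robot and the bay, its length (x axis) roughly across. Leave alone.

How it is judged:
By the outcome, as a careful person would: the job done as asked, in the order asked, and still so for the second after the job is handed in, with the robot touching nothing.
It also fails if it takes over 141 s, if anything falls off the work surface, if the arm or the gripper's body presses on something with over 40 N, if the wrist force passes 120 N, or if a joint passes its speed limit or range.

## Working session

There is one attempt and no reset: what is moved stays moved. The work goes in short steps, Python scripts to look and compute and a tool call to move; the robot and the scene stay as the last step left them, time stands still between calls to the robot, and variables do not carry over. Pictures are saved under pics/ and viewed, at most 15 in all, crops included, and the job is handed in when it is done.

Besides the shell and the picture viewer there is one more tool, called after "Emit:" as name(argument=value, ...) on one line, values as JSON. play_rows: Moves the arm, as the interface text tells. Its arguments: {"type":"object","properties":{"increments":{"type":"array","items":{"type":"array"}},"jaw":{"type":"number"},"squeeze":{"type":"number"}},"required":["increments"]}

```bash
mkdir -p pics; cat > h.py <<'E'
import numpy as np, cv2
from scipy.spatial.transform import Rotation as R
from station import read_state, get_image, sign_off, nose_length
def snap(name, fn):
    s=read_state(); d=get_image(name)
    cv2.imwrite('pics/'+fn, cv2.cvtColor(d['image'],cv2.COLOR_RGB2BGR))
    K=d['mtx']
    if name=='wrist':
        T=np.eye(4);T[:3,:3]=R.from_rotvec(s['orientation']).as_matrix();T[:3,3]=s['ee_pos'];W=T@d['tool_from_camera']
    else: W=d['world_from_camera']
    np.savez('pics/'+fn+'.npz',K=K,W=W); return d
def px(fn,u,v,z):
    c=np.load('pics/'+fn+'.npz');r=c['W'][:3,:3]@np.linalg.inv(c['K'])@[u,v,1];o=c['W'][:3,3]
    return o+r*(z-o[2])/r[2]
def proj(fn,p):
    c=np.load('pics/'+fn+'.npz');q=np.linalg.inv(c['W'])@np.append(p,1);q=c['K']@q[:3];return q[:2]/q[2]
E
python3 - <<'E'
from h import *
s=read_state();print({k:np.round(v,3) for k,v in s.items()});print(R.from_rotvec(s['orientation']).as_matrix().round(3))
snap('top','top.png');snap('scene','scene.png')
c=np.load('pics/top.png.npz');print(c['K'],c['W'])
E
```

```text
{'t': np.float64(0.0), 'joints': array([ 1.31 ,  0.616, -0.013,  1.425,  0.008,  1.103, -0.04 ]), 'qvel': array([ 0.   , -0.   ,  0.   ,  0.   ,  0.001, -0.   , -0.001]), 'joint_torque': array([ 0.0000e+00, -4.6922e+01,  2.5900e-01, -1.7103e+01,  1.0000e-02,
        1.0000e-02, -0.0000e+00]), 'ee_pos': array([ 0.151, -0.632,  0.404]), 'orientation': array([-3.118, -0.366,  0.   ]), 'wrist_force': array([-0.892, -0.857,  0.537]), 'torque': array([0.025, 0.05 , 0.031]), 'finger_force': np.float64(0.0), 'finger_gap': np.float64(0.085)}
[[ 0.973  0.232 -0.001]
 [ 0.232 -0.973  0.003]
 [-0.    -0.003 -1.   ]]
[[382.8416757    0.         315.52960199]
 [  0.         382.8416757  201.57754057]
 [  0.           0.           1.        ]] [[ 1.98913637e-02 -9.88914657e-01  1.47146647e-01  4.49859010e-01]
 [-9.99789816e-01 -2.04054804e-02 -1.98506563e-03  5.41548493e-05]
 [ 4.96565850e-03 -1.47076233e-01 -9.89112695e-01  8.12196980e-01]
 [ 0.00000000e+00  0.00000000e+00  0.00000000e+00  1.00000000e+00]]
```

View pics/top.png

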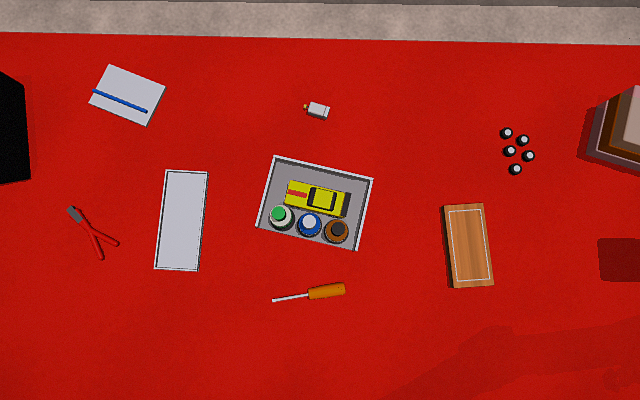

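View pics/scene.png

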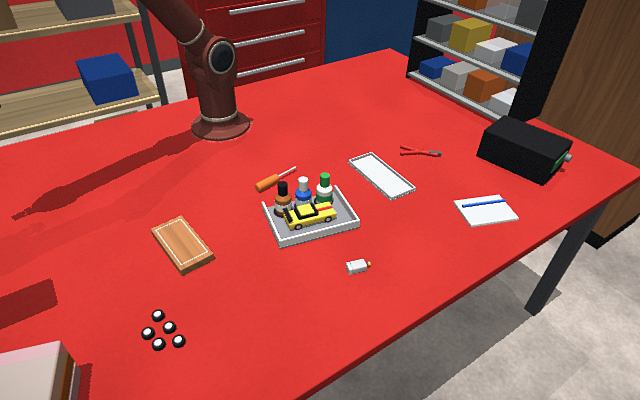

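The top view shows the bay at about (315,203), with the green, blue and amber bottles at about (281,216), (309,224) and (336,231). The tray is at (181,220) and the block at (468,246). I'll enlarge crops to get precise corners.

```bash
python3 - <<'E'
import cv2
i=cv2.imread('pics/top.png')
a=cv2.resize(i[145:260,245:385],None,fx=5.5,fy=5,interpolation=cv2.INTER_CUBIC)
cv2.imwrite('pics/c1.png',cv2.resize(i[145:260,245:385],None,fx=5,fy=5,interpolation=cv2.INTER_CUBIC))
b=cv2.resize(i[160:300,145:220],None,fx=4,fy=4,interpolation=cv2.INTER_CUBIC)
c=cv2.resize(i[160:300,430:505],None,fx=4,fy=4,interpolation=cv2.INTER_CUBIC)
cv2.imwrite('pics/c2.png',cv2.hconcat([b,c]))
E
```

```text
(no output)
```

View pics/c1.png

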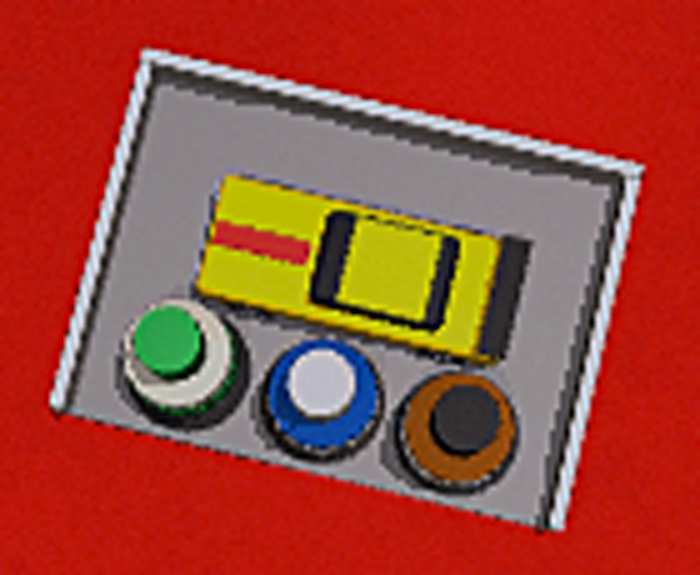

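View pics/c2.png

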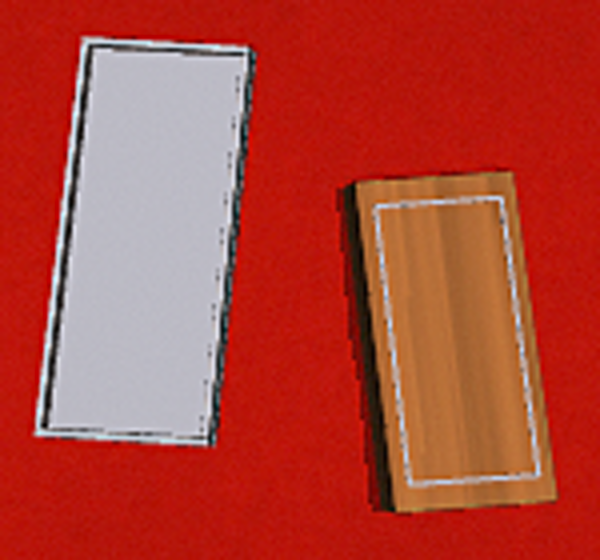

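The crops show these positions (crop pixels):
- **Bay:** wall corners at (145,50), (642,166), (565,528) and (50,406).
- **Caps:** green (169,341), blue (321,383) and amber (466,416).
- **Car:** nose to the left, body from x≈200 to 530.
- **Tray:** rim corners at (83,38), (254,48), (212,444) and (36,436).
- **Block:** corners at (356,183), (512,172), (555,498) and (396,512).

```bash
python3 - <<'E'
from h import *
def fit(loc,w):
    loc=np.array(loc,float);w=np.array(w)[:,:2];lc=loc-loc.mean(0);wc=w-w.mean(0)
    H=lc.T@wc;a=np.arctan2(H[0,1]-H[1,0],H[0,0]+H[1,1]);Q=np.array([[np.cos(a),-np.sin(a)],[np.sin(a),np.cos(a)]])
    t=w.mean(0)-Q@loc.mean(0);return a,Q,t,(w-(loc@Q.T+t))*1e3
f='top.png'
P=lambda cs,x0,y0,k,z:[px(f,x0+(c[0]+.5)/k-.5,y0+(c[1]+.5)/k-.5,z) for c in cs]
bay=P([(145,50),(642,166),(565,528),(50,406)],245,145,5,.028)
tr=P([(83,38),(254,48),(212,444),(36,436)],145,160,4,.014)
bl=P([(56,183),(212,172),(255,498),(96,512)],430,160,4,.022)
out={}
for n,loc,w in [('bay',[(.081,.108),(.081,-.108),(-.075,-.108),(-.075,.108)],bay),('tray',[(.105,.045),(.105,-.045),(-.105,-.045),(-.105,.045)],tr),('block',[(.085,.042),(.085,-.042),(-.085,-.042),(-.085,.042)],bl)]:
    a,Q,t,r=fit(loc,w);print(n,'yaw',a.round(4),t.round(4),r.round(1).tolist())
    if n=='bay':
        for y in(.058,0,-.058):print('spot',(Q@[-.045,y]+t).round(4))
        print('car',(Q@[.011,0]+t).round(4))
        caps=P([(169,341),(321,383),(466,416)],245,145,5,.096);print('caps',np.round(caps,4)[:,:2].tolist(),[(Q.T@(c[:2]-t)).round(4).tolist() for c in caps])
    if n=='tray':
        for x in(.062,0,-.062):print('slot',(Q@[x,0]+t).round(4))
c=P([(240,175),(502,238)],245,145,5,.025);print('caredge',np.round(c,4))
E
```

```text
bay yaw -0.2127 [0.5636 0.001 ] [[-0.8, -0.6], [-0.7, 1.0], [0.8, -0.3], [0.7, -0.0]]
spot [0.5319 0.0672]
spot [0.5196 0.0105]
spot [ 0.5074 -0.0462]
car [ 0.5744 -0.0013]
caps [[0.5336, 0.0681], [0.5189, 0.0105], [0.5076, -0.0441]] [[-0.0435, 0.0592], [-0.0457, -0.0001], [-0.0452, -0.0559]]
tray yaw -0.0387 [0.5259 0.2782] [[-0.7, 0.6], [-0.7, -0.8], [1.3, -0.1], [0.1, 0.3]]
slot [0.5879 0.2758]
slot [0.5259 0.2782]
slot [0.464  0.2806]
block yaw 0.0905 [ 0.4851 -0.3173] [[-1.0, -1.2], [-1.1, 0.7], [1.5, 1.6], [0.6, -1.1]]
caredge [[ 0.6125  0.0475  0.025 ]
 [ 0.588  -0.0626  0.025 ]]
```

```bash
cat >> h.py <<'E'
def rot(psi): 
    p=np.radians(psi);return np.array([[np.cos(p),np.sin(p),0],[np.sin(p),-np.cos(p),0],[0,0,-1.]])
def inc(tg,frm=None):
    """targets (x,y,z,psi deg) -> increments from frm (same form) or the measured pose"""
    if frm is None: s=read_state();p0=np.array(s['ee_pos']);R0=R.from_rotvec(s['orientation']).as_matrix()
    else: p0=np.array(frm[:3]);R0=rot(frm[3])
    for t in tg:
        d=R0.T@(np.array(t[:3])-p0)/.5;w=R.from_matrix(R0.T@rot(t[3])).as_rotvec()/(2*np.pi)
        print(t,'->',d.round(4).tolist(),w.round(5).tolist(),'rows',round(np.linalg.norm(d)*500/41.7,1),round(np.linalg.norm(w)*360/7.16,1))
E
python3 -c "
from h import *
inc([(.50,.01,.42,38)])"
```

```text
(0.5, 0.01, 0.42, 38) -> [0.9775, -1.0872, -0.0302] [-0.00038, -7e-05, -0.06834] rows 17.5 3.4
```

Emit:
play_rows(increments=[[[0.49,-0.54,-0.03],[-0.0004,-0.0001,-0.0683]],[[0.49,-0.54,-0.03],[-0.0004,-0.0001,-0.0683]],[[0.49,-0.54,-0.03],[-0.0004,-0.0001,-0.0683]],[[0.49,-0.54,-0.03],[-0.0004,-0.0001,-0.0683]],[[0.49,-0.54,-0.03],[-0.0004,-0.0001,-0.0683]],[[0.49,-0.54,-0.03],[-0.0004,-0.0001,-0.0683]],[[0.49,-0.54,-0.03],[-0.0004,-0.0001,-0.0683]],[[0.49,-0.54,-0.03],[-0.0004,-0.0001,-0.0683]],[[0.49,-0.54,-0.03],[-0.0004,-0.0001,-0.0683]],[[0.49,-0.54,-0.03],[-0.0004,-0.0001,-0.0683]]], jaw=0.3, squeeze=40)

```text
t: 0.93
ee_pos: [0.3299, -0.3063, 0.42]
orientation: [-2.964, -1.041, -0.005]
wrist_force: [0.3, 0.6, 0.4]
finger_gap: 0.0596
finger_force: 0.0
```

```bash
python3 -c "
from h import *
inc([(.50,.01,.42,38)]);print(read_state()['ee_pos'],read_state()['finger_gap'],read_state()['t'])"
```

```text
(0.5, 0.01, 0.42, 38) -> [0.6611, -0.2808, 0.0019] [9e-05, -0.00047, 0.002] rows 8.6 0.1
[ 0.32993753 -0.30629264  0.4200467 ] 0.05962508060844706 0.9333
```

Emit:
play_rows(increments=[[[0.66,-0.28,0.0],[0.0001,-0.0005,0.002]],[[0.66,-0.28,0.0],[0.0001,-0.0005,0.002]],[[0.66,-0.28,0.0],[0.0001,-0.0005,0.002]],[[0.66,-0.28,0.0],[0.0001,-0.0005,0.002]],[[0.66,-0.28,0.0],[0.0001,-0.0005,0.002]],[[0.66,-0.28,0.0],[0.0001,-0.0005,0.002]],[[0.66,-0.28,0.0],[0.0001,-0.0005,0.002]],[[0.66,-0.28,0.0],[0.0001,-0.0005,0.002]],[[0.66,-0.28,0.0],[0.0001,-0.0005,0.002]],[[0.66,-0.28,0.0],[0.0001,-0.0005,0.002]],[[0.66,-0.28,0.0],[0.0001,-0.0005,0.002]],[[0.66,-0.28,0.0],[0.0001,-0.0005,0.002]]])

```text
t: 1.93
ee_pos: [0.5, -0.0005, 0.4185]
orientation: [2.974, 1.001, -0.009]
wrist_force: [1.0, -0.5, 0.4]
finger_gap: 0.0592
finger_force: 0.0
```

```bash
python3 -c "
from h import *
snap('wrist','w1.png');s=read_state();print(s['ee_pos'],s['orientation'],s['joints'].round(2))
for p in [(.5319,.0672,.096),(.5196,.0105,.096),(.5074,-.0462,.096),(.5319,.0672,.0),(.5196,.0105,0)]:print(proj('w1.png',p))"
```

```text
[ 0.49985045 -0.00104202  0.41862094] [ 2.97472781  0.99885125 -0.00824591] [ 0.19  0.38 -0.32  1.82  0.15  0.96 -1.12]
[279.5027937  116.47273722]
[318.30404179 161.20478626]
[353.64394232 201.80762416]
[288.71697544 112.65716939]
[318.01778503 146.96070678]
```

View pics/w1.png

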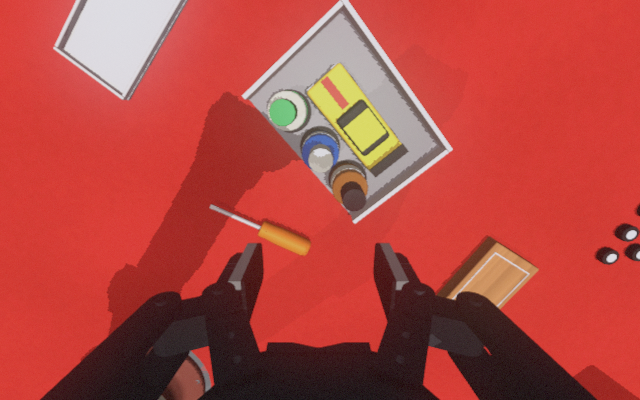

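The wrist view shows the caps at about green (283,110), blue (320,158) and amber (353,196). I'll enlarge it.

```bash
python3 -c "
from h import *
snap('wrist','w2.png');s=read_state();print(s['ee_pos'],s['orientation'])
i=cv2.imread('pics/w2.png');cv2.imwrite('pics/w2c.png',cv2.resize(i[80:220,255:415],None,fx=5,fy=4.285,interpolation=cv2.INTER_CUBIC) if 0 else cv2.resize(i[80:220,265:405],None,fx=4.2,fy=4.2,interpolation=cv2.INTER_CUBIC))"
```

```text
[ 0.4998153  -0.00121984  0.41878087] [ 2.97497432  0.99798792 -0.00767779]
```

View pics/w2c.png

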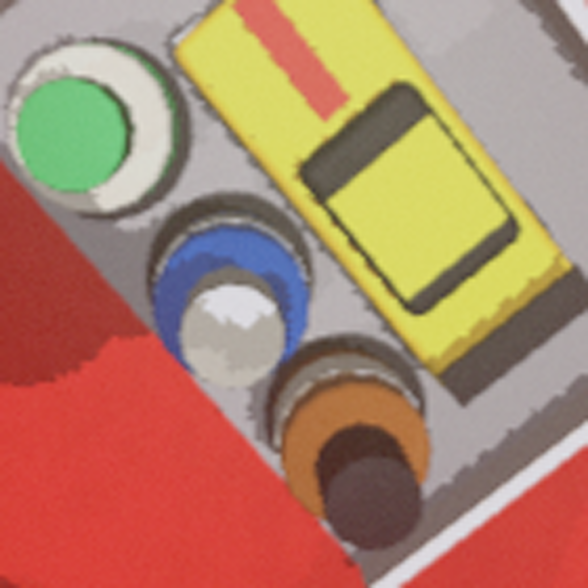

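In the crop, the cap-top centres are green (71,135), blue (234,335) and amber (374,502).

```bash
python3 -c "
from h import *
for c in [(71,135),(234,335),(374,502)]:print(px('w2.png',265+(c[0]+.5)/4.2-.5,80+(c[1]+.5)/4.2-.5,.096).round(4))
s=read_state();print(R.from_rotvec(s['orientation']).as_matrix().round(4))"
```

```text
[0.5367 0.0675 0.096 ]
[0.5223 0.0094 0.096 ]
[ 0.5096 -0.0449  0.096 ]
[[ 0.7977  0.6031 -0.0035]
 [ 0.603  -0.7977 -0.005 ]
 [-0.0058  0.0019 -1.    ]]
```

```bash
python3 -c "
from h import *
inc([(.5205,.010,.35,38),(.5205,.010,.237,38)])"
```

```text
(0.5205, 0.01, 0.35, 38) -> [0.0473, 0.0068, 0.1373] [0.0003, 0.00093, -0.00253] rows 1.7 0.1
(0.5205, 0.01, 0.237, 38) -> [0.0486, 0.0063, 0.3633] [0.0003, 0.00093, -0.00253] rows 4.4 0.1
```

Emit:
play_rows(increments=[[[0.0473,0.0068,0.1373],[0.0003,0.0009,-0.0025]],[[0.0473,0.0068,0.1373],[0.0003,0.0009,-0.0025]],[[0.0473,0.0068,0.1373],[0.0003,0.0009,-0.0025]],[[0.0473,0.0068,0.1373],[0.0003,0.0009,-0.0025]],[[0.0486,0.0063,0.18],[0.0003,0.0009,-0.0025]],[[0.0486,0.0063,0.24],[0.0003,0.0009,-0.0025]],[[0.0486,0.0063,0.28],[0.0003,0.0009,-0.0025]],[[0.0486,0.0063,0.32],[0.0003,0.0009,-0.0025]],[[0.0486,0.0063,0.3633],[0.0003,0.0009,-0.0025]],[[0.0486,0.0063,0.3633],[0.0003,0.0009,-0.0025]],[[0.0486,0.0063,0.3633],[0.0003,0.0009,-0.0025]],[[0.0486,0.0063,0.3633],[0.0003,0.0009,-0.0025]]])

```text
t: 3.03
ee_pos: [0.5219, 0.0117, 0.2394]
orientation: [2.969, 1.026, 0.007]
wrist_force: [0.1, -0.0, -0.4]
finger_gap: 0.0598
finger_force: 0.0
```

```bash
python3 -c "
from h import *
snap('wrist','w3.png');s=read_state();print(s['ee_pos'],s['wrist_force'])
inc([(.5205,.010,.237,38)])
i=cv2.imread('pics/w3.png');cv2.imwrite('pics/w3c.png',cv2.resize(i[60:380,120:520],None,fx=1.8,fy=1.8,interpolation=cv2.INTER_CUBIC))"
```

```text
[0.52193127 0.01179477 0.2395142 ] [-0.58890083  0.57805983  0.53177663]
(0.5205, 0.01, 0.237, 38) -> [-0.0045, 0.001, 0.005] [0.00037, -0.00076, 0.00034] rows 0.1 0.0
```

View pics/w3c.png

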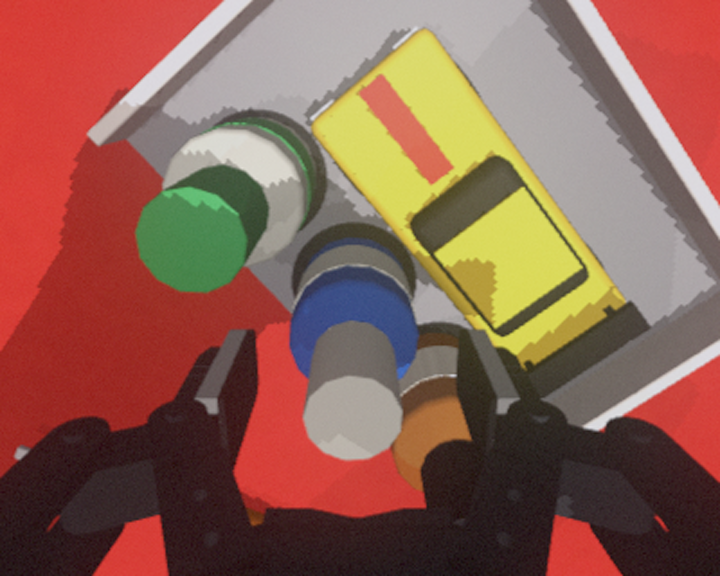

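The blue cap, centre at crop (352,418), lies between the pads, and the amber cap clears the right finger. I'll compute the offset.

```bash
python3 -c "
from h import *
print('blue',px('w3.png',120+352.5/1.8-.5,60+418.5/1.8-.5,.096).round(4),'green',px('w3.png',120+191.5/1.8-.5,60+239.5/1.8-.5,.096).round(4))
s=read_state();M=R.from_rotvec(s['orientation']).as_matrix();print('grasp pt',s['ee_pos']+M@[0,0,.155],M[:,2])"
```

```text
blue [0.5218 0.0101 0.096 ] green [0.5369 0.0682 0.096 ]
grasp pt [0.52273381 0.01196488 0.08451637] [ 0.00517771  0.00109751 -0.99998599]
```

```bash
python3 -c "
from h import *
inc([(.5217,.0102,.237,38)])"
```

```text
(0.5217, 0.0102, 0.237, 38) -> [-0.0024, 0.0022, 0.005] [0.00037, -0.00076, 0.00034] rows 0.1 0.0
```

Emit:
play_rows(increments=[[[-0.0024,0.0022,0.005],[0.0004,-0.0008,0.0003]],[[-0.0024,0.0022,0.005],[0.0004,-0.0008,0.0003]],[[-0.0024,0.0022,0.005],[0.0004,-0.0008,0.0003]],[[-0.0024,0.0022,0.005],[0.0004,-0.0008,0.0003]],[[-0.0024,0.0022,0.005],[0.0004,-0.0008,0.0003]]])

```text
t: 3.5
ee_pos: [0.5209, 0.0105, 0.235]
orientation: [-2.969, -1.024, 0.006]
wrist_force: [0.8, 0.1, 0.2]
finger_gap: 0.0599
finger_force: 0.0
```

```bash
python3 -c "
from h import *
inc([(.5217,.0102,.237,38)]);s=read_state();print(s['ee_pos'],s['orientation'])"
```

```text
(0.5217, 0.0102, 0.237, 38) -> [0.0009, 0.0015, -0.004] [-0.00041, 0.00053, 0.00017] rows 0.1 0.0
[0.52090761 0.01051026 0.23499766] [-2.96860373 -1.02392788  0.00624825]
```

Emit:
play_rows(increments=[[[0.0,0.001,0.0],[0,0,0]],[[0.0,0.001,0.0],[0,0,0]],[[0.0,0.001,0.0],[0,0,0]],[[0.0,0.001,0.0],[0,0,0]],[[0.0,0.001,0.0],[0,0,0]],[[0.0,0.001,0.0],[0,0,0]],[[0.0,0.001,0.0],[0,0,0]]], jaw=1, squeeze=40)

```text
t: 4.08
ee_pos: [0.5212, 0.0101, 0.2348]
orientation: [-2.968, -1.024, 0.007]
wrist_force: [0.6, 0.2, 1.4]
finger_gap: 0.0248
finger_force: 39.2
```

```bash
python3 -c "
from h import *
s=read_state();print(s['ee_pos'],s['orientation'],s['wrist_force'])
p=s['ee_pos'];x,y,z=p
inc([(x,y,.35,38),(.464,.2806,.35,38),(.464,.2806,.239,38)],(x,y,.235,38))
inc([(x,y,.35,38),(.5259,.2782,.35,38),(.5259,.2782,.239,38)],(x,y,.235,38))"
```

```text
[0.52115576 0.01013201 0.23480273] [-2.96847147 -1.02396846  0.00679109] [0.58136005 0.17801549 1.42116096]
(np.float64(0.5211557565829092), np.float64(0.010132006262230682), 0.35, 38) -> [0.0, 0.0, -0.23] [0.0, 0.0, 0.0] rows 2.8 0.0
(0.464, 0.2806, 0.35, 38) -> [0.243, -0.4966, -0.23] [0.0, 0.0, 0.0] rows 7.2 0.0
(0.464, 0.2806, 0.239, 38) -> [0.243, -0.4966, -0.008] [0.0, 0.0, 0.0] rows 6.6 0.0
(np.float64(0.5211557565829092), np.float64(0.010132006262230682), 0.35, 38) -> [0.0, 0.0, -0.23] [0.0, 0.0, 0.0] rows 2.8 0.0
(0.5259, 0.2782, 0.35, 38) -> [0.3376, -0.4166, -0.23] [0.0, 0.0, 0.0] rows 7.0 0.0
(0.5259, 0.2782, 0.239, 38) -> [0.3376, -0.4166, -0.008] [0.0, 0.0, 0.0] rows 6.4 0.0
```

Emit:
play_rows(increments=[[[0,0,-0.03],[0,0,0]],[[0,0,-0.09],[0,0,0]],[[0,0,-0.16],[0,0,0]],[[0,0,-0.23],[0,0,0]],[[0.02,-0.025,-0.23],[0,0,0]],[[0.06,-0.074,-0.23],[0,0,0]],[[0.11,-0.136,-0.23],[0,0,0]],[[0.16,-0.197,-0.23],[0,0,0]],[[0.21,-0.259,-0.23],[0,0,0]],[[0.26,-0.321,-0.23],[0,0,0]],[[0.31,-0.383,-0.23],[0,0,0]],[[0.338,-0.417,-0.23],[0,0,0]]])

```text
t: 5.08
ee_pos: [0.5245, 0.2841, 0.3495]
orientation: [-2.961, -1.031, 0.006]
wrist_force: [-0.1, 1.1, -1.4]
finger_gap: 0.0248
finger_force: 39.6
```

Emit:
play_rows(increments=[[[0,0,0.02],[0,0,0]],[[0,0,0.07],[0,0,0]],[[0,0,0.12],[0,0,0]],[[0,0,0.165],[0,0,0]],[[0,0,0.195],[0,0,0]],[[0,0,0.215],[0,0,0]],[[0,0,0.224],[0,0,0]],[[0,0,0.228],[0,0,0]],[[0,0,0.228],[0,0,0]],[[0,0,0.228],[0,0,0]],[[0,0,0.228],[0,0,0]]])

```text
t: 6.0
ee_pos: [0.5261, 0.2786, 0.2369]
orientation: [-2.968, -1.024, 0.003]
wrist_force: [0.3, 0.7, -1.3]
finger_gap: 0.025
finger_force: 39.6
```

```bash
python3 -c "
from h import *
s=read_state();print(s['ee_pos'],s['orientation'],s['wrist_force'],s['finger_gap'])
inc([(.5259,.2782,.235,38)])"
```

```text
[0.52607481 0.27862407 0.23686756] [-2.96820403 -1.02353718  0.00325327] [ 0.25095414  0.74843859 -1.26953575] 0.02495356883755644
(0.5259, 0.2782, 0.235, 38) -> [-0.0008, 0.0005, 0.0037] [-0.00039, 0.00022, 0.00014] rows 0.0 0.0
```

Emit:
play_rows(increments=[[[0,0,0.002],[0,0,0]],[[0,0,0.002],[0,0,0]],[[0,0,0.002],[0,0,0]],[[0,0,0.002],[0,0,0]]])

```text
t: 6.33
ee_pos: [0.5257, 0.2784, 0.235]
orientation: [-2.969, -1.024, 0.006]
wrist_force: [0.2, 1.2, -1.1]
finger_gap: 0.0248
finger_force: 39.6
```

Emit:
play_rows(increments=[[[0,0,0],[0,0,0]],[[0,0,0],[0,0,0]],[[0,0,0],[0,0,0]],[[0,0,0],[0,0,0]],[[0,0,-0.02],[0,0,0]],[[0,0,-0.06],[0,0,0]],[[0,0,-0.12],[0,0,0]],[[0,0,-0.18],[0,0,0]],[[0,0,-0.23],[0,0,0]]], jaw=0.3)

```text
t: 7.08
ee_pos: [0.5263, 0.2786, 0.3526]
orientation: [-2.968, -1.024, 0.003]
wrist_force: [-0.5, 0.4, -0.5]
finger_gap: 0.0597
finger_force: 0.0
```

```bash
python3 -c "
from h import *
# commanded displacement from blue grasp G0=(.5212,.0101,.235)
B=(.5215,.0101,.235,38)
T=(.5259,.2782,.35,38)
inc([(.5094,-.0455,.35,38),(.5094,-.0455,.235,38),(.5369,.0680,.35,38),(.5369,.0680,.235,38)],T)
print(read_state()['ee_pos'])
snap('wrist','w4.png');print(proj('w4.png',(.526,.278,.096)))"
```

```text
(0.5094, -0.0455, 0.35, 38) -> [-0.4246, 0.4898, 0.0] [0.0, 0.0, 0.0] rows 7.8 0.0
(0.5094, -0.0455, 0.235, 38) -> [-0.4246, 0.4898, 0.23] [0.0, 0.0, 0.0] rows 8.2 0.0
(0.5369, 0.068, 0.35, 38) -> [-0.2415, 0.3448, 0.0] [0.0, 0.0, 0.0] rows 5.0 0.0
(0.5369, 0.068, 0.235, 38) -> [-0.2415, 0.3448, 0.23] [0.0, 0.0, 0.0] rows 5.8 0.0
[0.52627008 0.27861829 0.35262558]
[316.52312637 205.59041484]
```

View pics/w4.png

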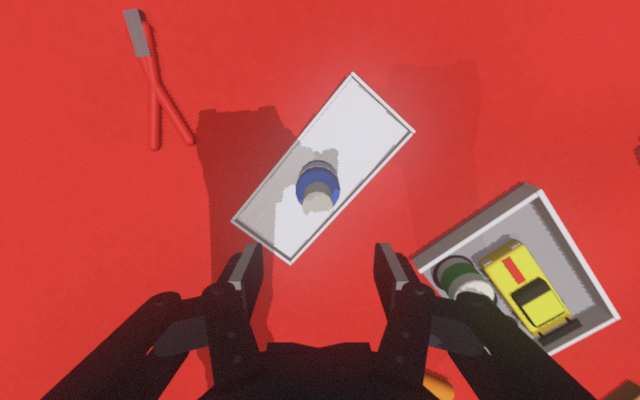

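The blue bottle stands in the middle of the tray, with its cap at about (317,201). Next is amber.

Emit:
play_rows(increments=[[[-0.02,0.023,0],[0,0,0]],[[-0.06,0.07,0],[0,0,0]],[[-0.11,0.127,0],[0,0,0]],[[-0.17,0.196,0],[0,0,0]],[[-0.22,0.254,0],[0,0,0]],[[-0.27,0.311,0],[0,0,0]],[[-0.32,0.369,0],[0,0,0]],[[-0.37,0.427,0],[0,0,0]],[[-0.4,0.461,0],[0,0,0]],[[-0.4246,0.4898,0],[0,0,0]],[[-0.4246,0.4898,0],[0,0,0]],[[-0.4246,0.4898,0],[0,0,0]]])

```text
t: 8.13
ee_pos: [0.5092, -0.047, 0.3493]
orientation: [-2.97, -1.018, 0.01]
wrist_force: [-0.2, 0.0, -0.5]
finger_gap: 0.0595
finger_force: 0.0
```

Emit:
play_rows(increments=[[[0,0,0.04],[0,0,0]],[[0,0,0.08],[0,0,0]],[[0,0,0.1],[0,0,0]],[[0,0,0.1],[0,0,0]],[[0,0,0.1],[0,0,0]],[[0,0,0.1],[0,0,0]]])

```text
t: 8.63
ee_pos: [0.5102, -0.0445, 0.3006]
orientation: [-2.968, -1.026, 0.005]
wrist_force: [-0.2, 0.0, -0.0]
finger_gap: 0.0599
finger_force: 0.0
```

```bash
python3 -c "
from h import *
s=read_state();print(s['ee_pos'],s['orientation'],s['finger_gap'])
snap('wrist','w5.png');print(proj('w5.png',(.5094,-.0455,.096)))
print('blue bias',px('w4.png',317,201,.096))
i=cv2.imread('pics/w5.png');cv2.imwrite('pics/w5c.png',cv2.resize(i[130:330,200:440],None,fx=3,fy=3,interpolation=cv2.INTER_CUBIC))"
```

```text
[ 0.51019013 -0.04454937  0.30057483] [-2.96807985 -1.02573949  0.00452755] 0.05985787299065465
[315.80533434 232.98949907]
blue bias [0.52942142 0.28016783 0.096     ]
```

View pics/w5c.png

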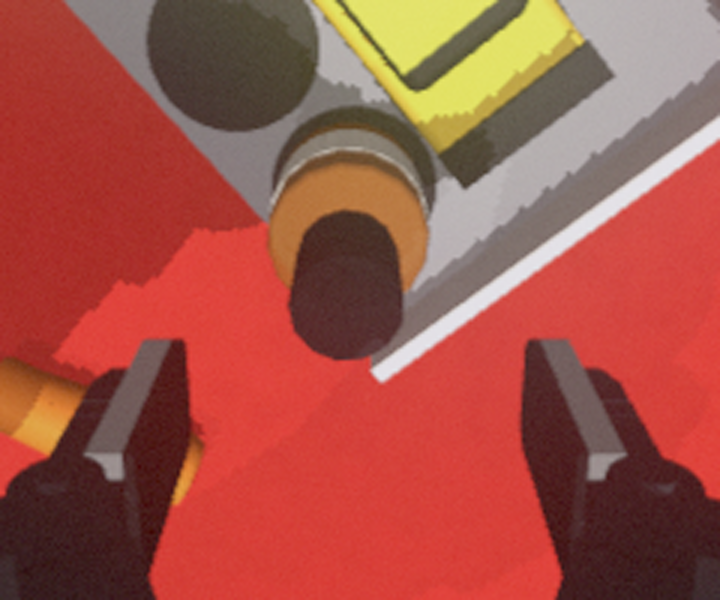

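The amber cap is at crop (346,303), within about 1 mm of the prediction along the closing axis. I'll lower the gripper and grasp it.

Emit:
play_rows(increments=[[[0,0,0.04],[0,0,0]],[[0,0,0.08],[0,0,0]],[[0,0,0.11],[0,0,0]],[[0,0,0.13],[0,0,0]],[[0,0,0.13],[0,0,0]],[[0,0,0.13],[0,0,0]],[[0,0,0.13],[0,0,0]],[[0,0,0.13],[0,0,0]]])

```text
t: 9.35
ee_pos: [0.51, -0.0452, 0.2359]
orientation: [-2.969, -1.024, 0.003]
wrist_force: [0.1, 0.1, -0.8]
finger_gap: 0.0599
finger_force: 0.0
```

Emit:
play_rows(increments=[[[0,0,0],[0,0,0]],[[0,0,0],[0,0,0]],[[0,0,0],[0,0,0]],[[0,0,0],[0,0,0]],[[0,0,0],[0,0,0]],[[0,0,0],[0,0,0]]], jaw=1)

```text
t: 9.85
ee_pos: [0.5097, -0.0453, 0.2353]
orientation: [-2.969, -1.024, 0.006]
wrist_force: [-0.6, -0.2, 4.2]
finger_gap: 0.0252
finger_force: 39.8
```

```bash
python3 -c "
from h import *
s=read_state();print(s['ee_pos'],s['orientation'],s['finger_gap'])
A=(.5094,-.0455,.235,38)
inc([(.464,.2806,.35,38),(.464,.2806,.235,38)],A)
T=(.464,.2806,.35,38)
inc([(.5355,.0680,.35,38)],T)
G=(.5355,.0680,.235,38)
inc([(.588,.2758,.35,38)],G)
print(px('w5.png',277.3,145,.004),px('w5.png',315,230.7,.096))"
```

```text
[ 0.50968552 -0.04526263  0.23525175] [-2.96886995 -1.0240686   0.00562034] 0.025234246322156335
(0.464, 0.2806, 0.35, 38) -> [0.33, -0.5698, -0.23] [0.0, 0.0, 0.0] rows 8.4 0.0
(0.464, 0.2806, 0.235, 38) -> [0.33, -0.5698, 0.0] [0.0, 0.0, 0.0] rows 7.9 0.0
(0.5355, 0.068, 0.35, 38) -> [-0.1491, 0.4231, 0.0] [0.0, 0.0, 0.0] rows 5.4 0.0
(0.588, 0.2758, 0.35, 38) -> [0.3386, -0.2629, -0.23] [0.0, 0.0, 0.0] rows 5.8 0.0
[0.52252662 0.01031913 0.004     ] [ 0.51037616 -0.0440666   0.096     ]
```

Emit:
play_rows(increments=[[[0,0,-0.03],[0,0,0]],[[0,0,-0.09],[0,0,0]],[[0,0,-0.16],[0,0,0]],[[0,0,-0.23],[0,0,0]],[[0.02,-0.035,-0.23],[0,0,0]],[[0.06,-0.104,-0.23],[0,0,0]],[[0.1,-0.173,-0.23],[0,0,0]],[[0.14,-0.242,-0.23],[0,0,0]],[[0.18,-0.311,-0.23],[0,0,0]],[[0.22,-0.38,-0.23],[0,0,0]],[[0.26,-0.449,-0.23],[0,0,0]],[[0.3,-0.518,-0.23],[0,0,0]]])

```text
t: 10.85
ee_pos: [0.4676, 0.2527, 0.3494]
orientation: [-2.969, -1.024, 0.009]
wrist_force: [0.7, -0.6, -0.8]
finger_gap: 0.0247
finger_force: 39.8
```

Emit:
play_rows(increments=[[[0.03,-0.052,0],[0,0,0]],[[0.03,-0.052,0.03],[0,0,0]],[[0.03,-0.052,0.08],[0,0,0]],[[0.03,-0.052,0.13],[0,0,0]],[[0.03,-0.052,0.17],[0,0,0]],[[0.03,-0.052,0.2],[0,0,0]],[[0.03,-0.052,0.22],[0,0,0]],[[0.03,-0.052,0.228],[0,0,0]],[[0.03,-0.052,0.23],[0,0,0]],[[0.03,-0.052,0.23],[0,0,0]],[[0.03,-0.052,0.23],[0,0,0]],[[0.03,-0.052,0.23],[0,0,0]]])

```text
t: 11.85
ee_pos: [0.464, 0.281, 0.2354]
orientation: [-2.968, -1.024, 0.005]
wrist_force: [-0.0, 1.4, -1.6]
finger_gap: 0.0248
finger_force: 39.6
```

Emit:
play_rows(increments=[[[0,0,0],[0,0,0]],[[0,0,0],[0,0,0]],[[0,0,0],[0,0,0]],[[0,0,0],[0,0,0]],[[0,0,-0.02],[0,0,0]],[[0,0,-0.06],[0,0,0]],[[0,0,-0.12],[0,0,0]],[[0,0,-0.18],[0,0,0]],[[0,0,-0.23],[0,0,0]],[[0,0,-0.23],[0,0,0]]], jaw=0.3)

```text
t: 12.68
ee_pos: [0.4653, 0.2821, 0.3562]
orientation: [-2.966, -1.023, -0.012]
wrist_force: [0.7, 1.3, -0.4]
finger_gap: 0.0595
finger_force: 0.0
```

Emit:
play_rows(increments=[[[-0.01,0.029,0],[0,0,0]],[[-0.03,0.085,0],[0,0,0]],[[-0.055,0.156,0],[0,0,0]],[[-0.08,0.227,0],[0,0,0]],[[-0.105,0.298,0],[0,0,0]],[[-0.13,0.369,0],[0,0,0]],[[-0.149,0.423,0],[0,0,0]],[[-0.149,0.423,0.05],[0,0,0]],[[-0.149,0.423,0.1],[0,0,0]],[[-0.149,0.423,0.1],[0,0,0]],[[-0.149,0.423,0.1],[0,0,0]],[[-0.149,0.423,0.1],[0,0,0]]])

```text
t: 13.68
ee_pos: [0.536, 0.0691, 0.3008]
orientation: [-2.968, -1.025, 0.004]
wrist_force: [0.7, 0.2, 0.3]
finger_gap: 0.0598
finger_force: 0.0
```

```bash
python3 -c "
from h import *
s=read_state();print(s['ee_pos'],s['orientation'],s['finger_gap'])
snap('wrist','w6.png');print(proj('w6.png',(.5355,.068,.096)))
i=cv2.imread('pics/w6.png');cv2.imwrite('pics/w6c.png',cv2.resize(i[130:330,200:440],None,fx=3,fy=3,interpolation=cv2.INTER_CUBIC))"
```

```text
[0.53600966 0.06911278 0.30077678] [-2.96781414 -1.02548905  0.00432782] 0.0597928940346671
[316.34815672 232.7562556 ]
```

View pics/w6c.png

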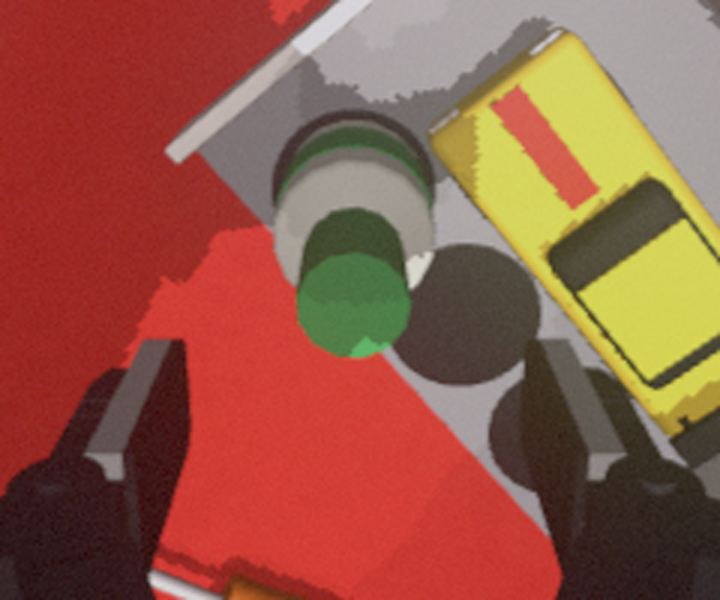

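The green cap, at crop (354,305), is centred between the pads (mid 355). I'll grasp it and carry it to the far slot.

Emit:
play_rows(increments=[[[0,0,0.04],[0,0,0]],[[0,0,0.08],[0,0,0]],[[0,0,0.11],[0,0,0]],[[0,0,0.13],[0,0,0]],[[0,0,0.13],[0,0,0]],[[0,0,0.13],[0,0,0]],[[0,0,0.13],[0,0,0]],[[0,0,0.13],[0,0,0]]])

```text
t: 14.4
ee_pos: [0.536, 0.0686, 0.236]
orientation: [-2.969, -1.024, 0.003]
wrist_force: [-0.8, 0.6, -0.2]
finger_gap: 0.06
finger_force: 0.0
```

Emit:
play_rows(increments=[[[0,0,0],[0,0,0]],[[0,0,0],[0,0,0]],[[0,0,0],[0,0,0]],[[0,0,0],[0,0,0]],[[0,0,0],[0,0,0]],[[0,0,0],[0,0,0]]], jaw=1)

```text
t: 14.9
ee_pos: [0.5356, 0.0685, 0.2352]
orientation: [-2.969, -1.024, 0.006]
wrist_force: [-0.7, 0.5, 5.2]
finger_gap: 0.0248
finger_force: 39.1
```

Emit:
play_rows(increments=[[[0,0,-0.03],[0,0,0]],[[0,0,-0.09],[0,0,0]],[[0,0,-0.16],[0,0,0]],[[0,0,-0.23],[0,0,0]],[[0.03,-0.023,-0.23],[0,0,0]],[[0.08,-0.062,-0.23],[0,0,0]],[[0.14,-0.109,-0.23],[0,0,0]],[[0.2,-0.155,-0.23],[0,0,0]],[[0.26,-0.202,-0.23],[0,0,0]],[[0.31,-0.241,-0.23],[0,0,0]],[[0.3386,-0.2629,-0.23],[0,0,0]],[[0.3386,-0.2629,-0.23],[0,0,0]]])

```text
t: 15.9
ee_pos: [0.587, 0.2823, 0.3484]
orientation: [-2.96, -1.033, 0.006]
wrist_force: [-0.0, 0.9, -0.6]
finger_gap: 0.0251
finger_force: 39.5
```

Emit:
play_rows(increments=[[[0,0,0.03],[0,0,0]],[[0,0,0.08],[0,0,0]],[[0,0,0.13],[0,0,0]],[[0,0,0.17],[0,0,0]],[[0,0,0.2],[0,0,0]],[[0,0,0.22],[0,0,0]],[[0,0,0.228],[0,0,0]],[[0,0,0.23],[0,0,0]],[[0,0,0.23],[0,0,0]],[[0,0,0.23],[0,0,0]],[[0,0,0.23],[0,0,0]]])

```text
t: 16.82
ee_pos: [0.5878, 0.2758, 0.235]
orientation: [-2.969, -1.023, 0.007]
wrist_force: [-1.1, -1.2, 3.0]
finger_gap: 0.0249
finger_force: 39.8
```

Emit:
play_rows(increments=[[[0,0,0],[0,0,0]],[[0,0,0],[0,0,0]],[[0,0,0],[0,0,0]],[[0,0,0],[0,0,0]],[[0,0,-0.02],[0,0,0]],[[0,0,-0.06],[0,0,0]],[[0,0,-0.12],[0,0,0]],[[0,0,-0.18],[0,0,0]],[[0,0,-0.23],[0,0,0]],[[0,0,-0.23],[0,0,0]]], jaw=0.3)

```text
t: 17.65
ee_pos: [0.5896, 0.2775, 0.3569]
orientation: [-2.966, -1.023, -0.014]
wrist_force: [0.6, 0.1, -0.1]
finger_gap: 0.0597
finger_force: 0.0
```

```bash
python3 -c "
from h import *
s=read_state();print(s['ee_pos'],s['orientation'],s['finger_gap'])
P=(.588,.2758,.35,38)
inc([(.5757,-.001,.35,77.8)],P)
from h import *
snap('top','t2.png')
i=cv2.imread('pics/t2.png');cv2.imwrite('pics/t2c.png',cv2.resize(i[145:290,140:380],None,fx=3.3,fy=3.3,interpolation=cv2.INTER_CUBIC))"
```

```text
[0.58956552 0.27745327 0.35685203] [-2.96633539 -1.02264666 -0.01402166] 0.059653265228137096
(0.5757, -0.001, 0.35, 77.8) -> [-0.3602, 0.4211, 0.0] [0.0, 0.0, -0.11056] rows 6.6 5.6
```

View pics/t2c.png

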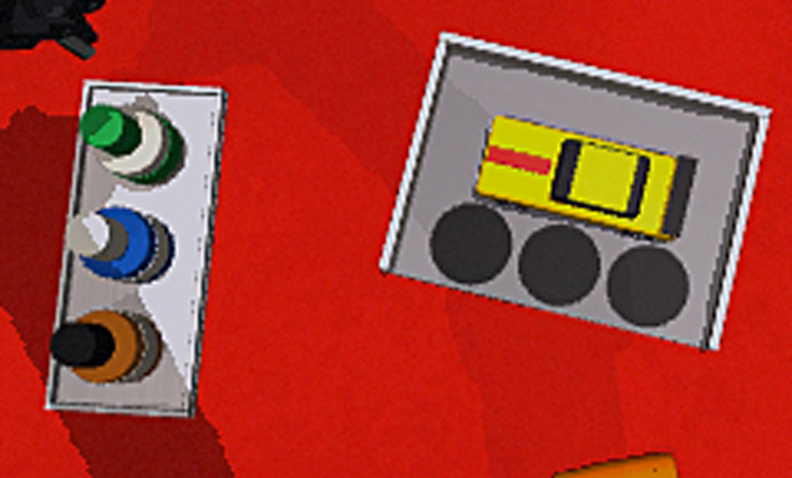

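All three bottles stand in the tray. In the crop the car's front corners are (497,115) and (477,193), and the wing's rear corners are (697,158) and (674,240).

```bash
python3 -c "
from h import *
f=lambda c,z:px('t2.png',140+(c[0]+.5)/3.3-.5,145+(c[1]+.5)/3.3-.5,z)
a,b,c,d=f((497,115),.024),f((477,193),.024),f((697,158),.042),f((674,240),.042)
print(a,b,c,d);F=(a+b)/2;B=(c+d)/2;print(F,B,(F+B)/2,np.linalg.norm((F-B)[:2]),np.degrees(np.arctan2(*(F-B)[[1,0]])))
print([f(c,.004).round(4)[:2] for c in [(470,243),(558,264),(647,286)]])
snap('wrist','w7.png')"
```

```text
[0.61285779 0.05243367 0.024     ] [0.56249575 0.06354574 0.024     ] [ 0.58460131 -0.07325965  0.042     ] [ 0.53332232 -0.05948318  0.042     ]
[0.58767677 0.05798971 0.024     ] [ 0.55896182 -0.06637142  0.042     ] [ 0.57331929 -0.00419085  0.033     ] 0.12763321419068205 76.99828396924408
[array([0.5328, 0.0686]), array([0.5205, 0.0118]), array([ 0.5075, -0.0454])]
```

Emit:
play_rows(increments=[[[-0.02,0.023,0],[0,0,0]],[[-0.06,0.07,0],[0,0,-0.01]],[[-0.11,0.128,0],[0,0,-0.03]],[[-0.16,0.187,0],[0,0,-0.048]],[[-0.21,0.245,0],[0,0,-0.064]],[[-0.26,0.304,0],[0,0,-0.08]],[[-0.31,0.362,0],[0,0,-0.095]],[[-0.34,0.397,0],[0,0,-0.105]],[[-0.36,0.421,0],[0,0,-0.1106]],[[-0.36,0.421,0],[0,0,-0.1106]],[[-0.36,0.421,0],[0,0,-0.1106]],[[-0.36,0.421,0],[0,0,-0.1106]]], jaw=0.13)

```text
t: 18.75
ee_pos: [0.5758, 0.0008, 0.349]
orientation: [-2.439, -1.973, 0.006]
wrist_force: [-0.5, 0.7, -0.0]
finger_gap: 0.0741
finger_force: 0.0
```

```bash
python3 -c "
from h import *
s=read_state();print(s['ee_pos'],s['orientation'],s['finger_gap'])
snap('wrist','w8.png')
for p in [(.5757,-.001,.044),(.5757+.065*np.cos(np.radians(77.8)),-.001+.065*np.sin(np.radians(77.8)),.03)]:print(proj('w8.png',p))
inc([(.5757,-.001,.35,77.8)])
i=cv2.imread('pics/w8.png');cv2.imwrite('pics/w8c.png',cv2.resize(i[40:340,120:520],None,fx=2,fy=2,interpolation=cv2.INTER_CUBIC))"
```

```text
[0.57584552 0.00081405 0.34901455] [-2.43893925 -1.97266116  0.00574201] 0.07406024757687237
[317.33245418 188.73870945]
[317.50663622 120.09861129]
(0.5757, -0.001, 0.35, 77.8) -> [-0.005, 0.0005, -0.0015] [-0.00087, -5e-05, 0.0006] rows 0.1 0.1
```

View pics/w8c.png

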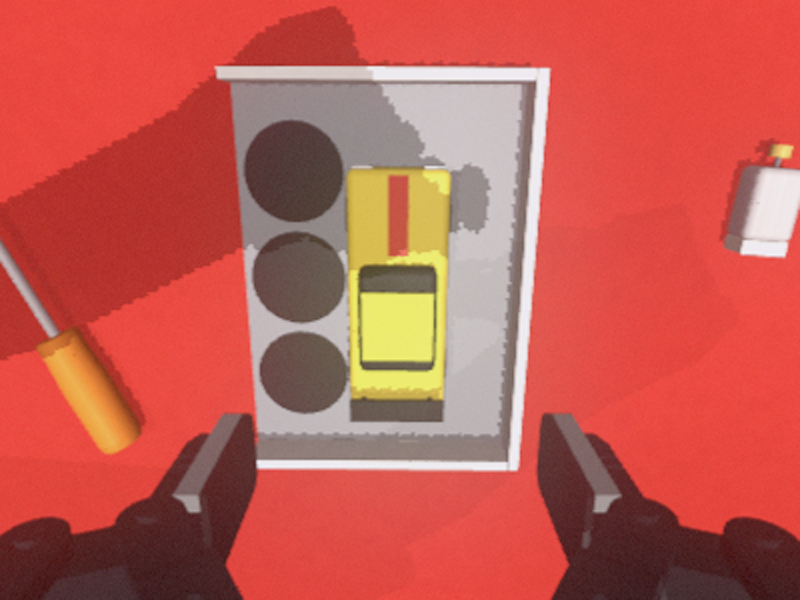

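The car is straight and centred between the pads (crop x≈398 for both), with its nose at y≈165. I'll shift 3 mm back and descend.

Emit:
play_rows(increments=[[[-0.006,0,0.04],[0,0,0]],[[-0.006,0,0.1],[0,0,0]],[[-0.006,0,0.16],[0,0,0]],[[-0.006,0,0.22],[0,0,0]],[[-0.006,0,0.27],[0,0,0]],[[-0.006,0,0.31],[0,0,0]],[[-0.006,0,0.33],[0,0,0]],[[-0.006,0,0.342],[0,0,0]],[[-0.006,0,0.345],[0,0,0]],[[-0.006,0,0.346],[0,0,0]],[[-0.006,0,0.346],[0,0,0]],[[-0.006,0,0.346],[0,0,0]]])

```text
t: 19.8
ee_pos: [0.5754, -0.0033, 0.1778]
orientation: [-2.443, -1.973, 0.002]
wrist_force: [0.2, 0.1, -0.3]
finger_gap: 0.0745
finger_force: 0.0
```

Emit:
play_rows(increments=[[[0,0,0],[0,0,0]],[[0,0,0],[0,0,0]],[[0,0,0],[0,0,0]],[[0,0,0],[0,0,0]],[[0,0,0],[0,0,0]],[[0,0,0],[0,0,0]]], jaw=1, squeeze=30)

```text
t: 20.3
ee_pos: [0.5751, -0.0035, 0.1774]
orientation: [-2.443, -1.973, 0.005]
wrist_force: [-1.8, -0.7, 5.4]
finger_gap: 0.0516
finger_force: 31.6
```

```bash
python3 -c "
from h import *
s=read_state();print(s['ee_pos'],s['orientation'],s['finger_gap'],s['wrist_force'])
C=(.5751,-.004,.177,77.8)
inc([(.485,-.317,.30,5.2)],C)
inc([(.485,-.317,.197,5.2)],(.485,-.317,.30,5.2))"
```

```text
[ 0.57509593 -0.00346872  0.17743146] [-2.44251621 -1.97280347  0.00456044] 0.05158695429647744 [-1.75329186 -0.65051279  5.39287995]
(0.485, -0.317, 0.3, 5.2) -> [-0.6499, -0.0438, -0.246] [0.0, 0.0, 0.20167] rows 8.3 10.1
(0.485, -0.317, 0.197, 5.2) -> [0.0, 0.0, 0.206] [0.0, 0.0, 0.0] rows 2.5 0.0
```

Emit:
play_rows(increments=[[[0,0,-0.02],[0,0,0]],[[0,0,-0.07],[0,0,0]],[[0,0,-0.14],[0,0,0]],[[0,0,-0.2],[0,0,0]],[[0,0,-0.24],[0,0,0]],[[0,0,-0.246],[0,0,0]]])

```text
t: 20.8
ee_pos: [0.5765, -0.0029, 0.3039]
orientation: [2.442, 1.973, 0.005]
wrist_force: [0.3, 0.4, -1.9]
finger_gap: 0.0516
finger_force: 32.2
```

Emit:
play_rows(increments=[[[-0.02,0,0],[0,0,0.006]],[[-0.06,-0.004,0],[0,0,0.018]],[[-0.12,-0.008,0],[0,0,0.036]],[[-0.18,-0.012,0],[0,0,0.054]],[[-0.24,-0.016,0],[0,0,0.072]],[[-0.3,-0.02,0],[0,0,0.09]],[[-0.36,-0.024,0],[0,0,0.108]],[[-0.42,-0.028,0],[0,0,0.126]],[[-0.48,-0.032,0],[0,0,0.144]],[[-0.54,-0.036,0],[0,0,0.162]],[[-0.6,-0.04,0],[0,0,0.18]],[[-0.64,-0.043,0],[0,0,0.196]]])

```text
t: 21.8
ee_pos: [0.4841, -0.3159, 0.2976]
orientation: [3.136, 0.182, -0.016]
wrist_force: [0.0, -0.0, -1.4]
finger_gap: 0.0515
finger_force: 32.1
```

Emit:
play_rows(increments=[[[-0.001,-0.01,0],[0,0,0.0057]],[[-0.001,-0.01,0],[0,0,0.0057]],[[-0.001,-0.01,0],[0,0,0.0057]],[[-0.001,-0.01,0],[0,0,0.0057]],[[-0.001,-0.01,0],[0,0,0.0057]]])

```text
t: 22.22
ee_pos: [0.4863, -0.3059, 0.2994]
orientation: [-3.137, -0.147, 0.008]
wrist_force: [0.1, 0.4, -0.8]
finger_gap: 0.0515
finger_force: 32.1
```

```bash
python3 -c "
from h import *
s=read_state();print(s['ee_pos'],s['orientation'],s['finger_gap'],s['wrist_force'])
inc([(.4855,-.317,.30,5.2),(.4855,-.317,.2,5.2)])
snap('wrist','w9.png')
i=cv2.imread('pics/w9.png');cv2.imwrite('pics/w9c.png',cv2.resize(i[0:400,100:540],None,fx=1.5,fy=1.5,interpolation=cv2.INTER_CUBIC))"
```

```text
[ 0.48628902 -0.30594678  0.29935953] [-3.13678724 -0.14744475  0.00832788] 0.05145103935273084 [ 0.08941317  0.44244606 -0.79680275]
(0.4855, -0.317, 0.3, 5.2) -> [-0.0037, 0.0219, -0.0013] [-0.00025, 0.00083, 0.00051] rows 0.3 0.1
(0.4855, -0.317, 0.2, 5.2) -> [-0.0026, 0.0222, 0.1987] [-0.00025, 0.00083, 0.00051] rows 2.4 0.1
```

View pics/w9c.png

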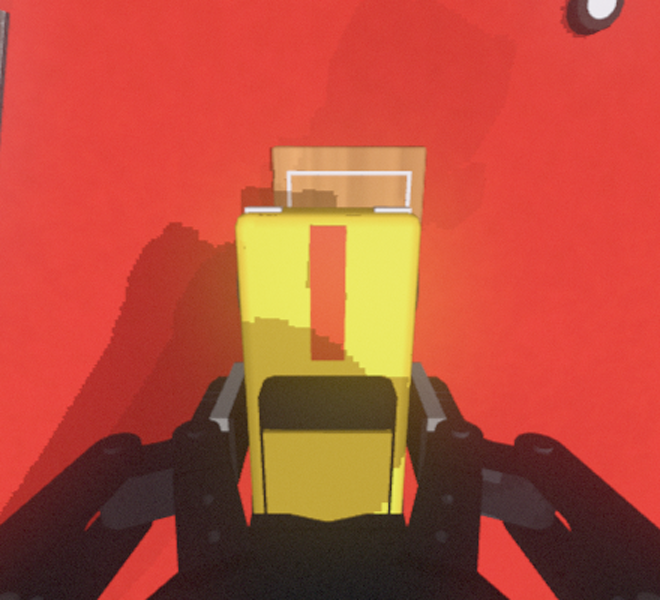

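The car is held straight with its nose forward. The block lies to the right, with its far top edge running from crop (272,147) to (426,147).

```bash
python3 -c "
from h import *
a=px('w9.png',100+272.5/1.5-.5,147.5/1.5-.5,.022);b=px('w9.png',100+426.5/1.5-.5,147.5/1.5-.5,.022)
n=(a-b)/np.linalg.norm(a-b);print(a,b,np.linalg.norm(a-b),np.degrees(np.arctan2(-n[0],n[1])))
m=(a+b)/2;print('ctr',m-.085*np.array([n[1],-n[0],0]))
p=[px('w9.png',100+(u+.5)/1.5-.5,210.5/1.5-.5,.152) for u in(246,410)];print('nose at z~.15',p)"
```

```text
[ 0.56751294 -0.26911415  0.022     ] [ 0.57523545 -0.35153889  0.022     ] 0.08278571606569543 5.35251309905012
ctr [ 0.48674483 -0.31825559  0.022     ]
nose at z~.15 [array([ 0.55108429, -0.27891509,  0.152     ]), array([ 0.55513641, -0.32215521,  0.152     ])]
```

Emit:
play_rows(increments=[[[-0.002,0.01,0],[0,0,0]],[[-0.003,0.0225,0],[-0.0003,0.0008,0.0005]],[[-0.003,0.0225,0.03],[-0.0003,0.0008,0.0005]],[[-0.003,0.0225,0.08],[-0.0003,0.0008,0.0005]],[[-0.003,0.0225,0.13],[-0.0003,0.0008,0.0005]],[[-0.003,0.0225,0.165],[-0.0003,0.0008,0.0005]],[[-0.003,0.0225,0.185],[-0.0003,0.0008,0.0005]],[[-0.003,0.0225,0.195],[-0.0003,0.0008,0.0005]],[[-0.003,0.0225,0.2],[-0.0003,0.0008,0.0005]],[[-0.003,0.0225,0.2],[-0.0003,0.0008,0.0005]],[[-0.003,0.0225,0.2],[-0.0003,0.0008,0.0005]],[[-0.003,0.0225,0.2],[-0.0003,0.0008,0.0005]]])

```text
t: 23.27
ee_pos: [0.4856, -0.3185, 0.2011]
orientation: [3.136, 0.139, 0.004]
wrist_force: [-0.3, -0.2, -1.6]
finger_gap: 0.0514
finger_force: 32.1
```

```bash
python3 -c "
from h import *
s=read_state();print(s['ee_pos'],s['orientation'],s['finger_gap'],s['wrist_force'])
inc([(.4855,-.3175,.1955,5.2)])"
```

```text
[ 0.48558644 -0.31845836  0.20113806] [3.13562907 0.13909294 0.00411119] 0.05138609762878283 [-0.31288528 -0.2083542  -1.61052345]
(0.4855, -0.3175, 0.1955, 5.2) -> [-0.0, -0.002, 0.0113] [0.00048, -0.0004, -0.00033] rows 0.1 0.0
```

Emit:
play_rows(increments=[[[0,-0.001,0.004],[0,0,0]],[[0,-0.001,0.008],[0,0,0]],[[0,-0.001,0.0095],[0,0,0]],[[0,-0.001,0.0095],[0,0,0]],[[0,-0.001,0.0095],[0,0,0]],[[0,-0.001,0.0095],[0,0,0]]])

```text
t: 23.77
ee_pos: [0.4852, -0.3177, 0.1956]
orientation: [3.137, 0.139, 0.001]
wrist_force: [1.2, 0.9, 2.5]
finger_gap: 0.0515
finger_force: 32.5
```

Emit:
play_rows(increments=[[[0,0,0],[0,0,0]],[[0,0,0],[0,0,0]],[[0,0,0],[0,0,0]],[[0,0,0],[0,0,0]],[[0,0,-0.02],[0,0,0]],[[0,0,-0.06],[0,0,0]],[[0,0,-0.12],[0,0,0]],[[0,0,-0.18],[0,0,0]],[[0,0,-0.25],[0,0,0]],[[0,0,-0.31],[0,0,0]],[[0,0,-0.31],[0,0,0]],[[0,0,-0.31],[0,0,0]]], jaw=0.13)

```text
t: 24.77
ee_pos: [0.4853, -0.3176, 0.3531]
orientation: [3.134, 0.139, 0.008]
wrist_force: [-0.1, 0.7, -0.0]
finger_gap: 0.0744
finger_force: 0.0
```

```bash
python3 -c "
from h import *
s=read_state();print(s['ee_pos'],s['orientation'],s['finger_gap'],s['wrist_force'])
F=(.4852,-.3178,.3505,5.1)
inc([(.588,.2758,.35,38)],F);inc([(.53,.0,.35,38)],F)
snap('wrist','w10.png')
i=cv2.imread('pics/w10.png');cv2.imwrite('pics/w10c.png',cv2.resize(i[80:330,200:440],None,fx=2.4,fy=2.4,interpolation=cv2.INTER_CUBIC))"
```

```text
[ 0.48528893 -0.31758759  0.35305838] [3.13375019 0.13889836 0.00811114] 0.07436770802031213 [-0.08140792  0.70891108 -0.03453183]
(0.588, 0.2758, 0.35, 38) -> [0.3103, -1.1642, 0.001] [0.0, 0.0, -0.09139] rows 14.4 4.6
(0.53, 0.0, 0.35, 38) -> [0.1457, -0.6251, 0.001] [0.0, 0.0, -0.09139] rows 7.7 4.6
```

View pics/w10c.png

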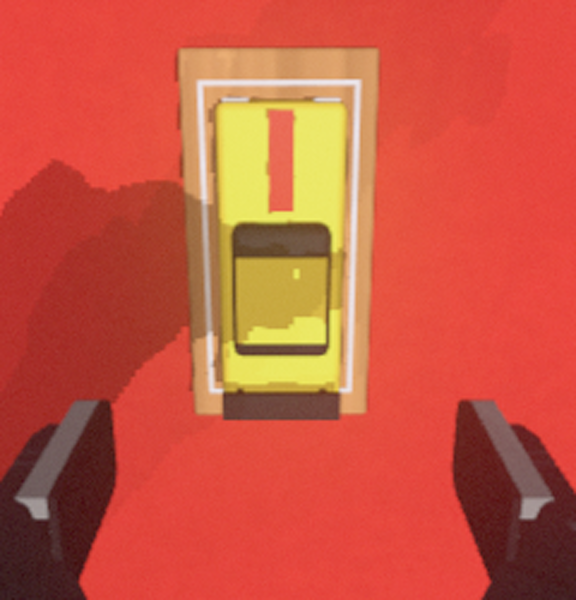

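The car stands straight on the block: nose at crop y=98, wing rear at y=419, block edges at y=48 and y=413. I'll check the centring numerically while going back for the bottles.

```bash
python3 -c "
from h import *
f=lambda u,v,z:px('w10.png',200+(u+.5)/2.4-.5,80+(v+.5)/2.4-.5,z)
th=np.radians(5.2);ex=np.array([np.cos(th),np.sin(th),0]);ey=np.array([-ex[1],ex[0],0])
bf=(f(179,48,.022)+f(379,48,.022))/2;br=(f(194,413,.022)+f(367,413,.022))/2;c=(bf+br)/2;print('block',c,np.linalg.norm(bf-br))
for zn in(.032,.04,.046):
  n=f(281,99,zn);w=f(281,419,.062);print(zn,'nose',(n-c)@ex,(n-c)@ey,'tail',(w-c)@ex,(w-c)@ey)
s=proj('w10.png',c);print(s)"
```

```text
block [ 0.488038   -0.31829423  0.022     ] 0.16777003774411087
0.032 nose 0.06408579017594768 -0.0007314735118111974 tail -0.06500698556977794 -0.00014414257721151284
0.04 nose 0.06450030343577462 -0.000715207195982938 tail -0.06500698556977794 -0.00014414257721151284
0.046 nose 0.06481118838064487 -0.0007030074591117758 tail -0.06500698556977794 -0.00014414257721151284
[316.33070314 181.9936046 ]
```

Emit:
play_rows(increments=[[[0.01,-0.03,0],[0,0,0]],[[0.02,-0.08,0],[0,0,-0.01]],[[0.035,-0.15,0],[0,0,-0.025]],[[0.052,-0.225,0],[0,0,-0.04]],[[0.07,-0.3,0],[0,0,-0.055]],[[0.087,-0.375,0],[0,0,-0.07]],[[0.105,-0.45,0],[0,0,-0.08]],[[0.122,-0.525,0],[0,0,-0.0914]],[[0.14,-0.6,0],[0,0,-0.0914]],[[0.1457,-0.6251,0.001],[0,0,-0.0914]],[[0.1457,-0.6251,0.001],[0,0,-0.0914]],[[0.1457,-0.6251,0.001],[0,0,-0.0914]]], jaw=0.3, squeeze=40)

```text
t: 25.82
ee_pos: [0.5294, 0.0006, 0.348]
orientation: [2.969, 1.025, -0.005]
wrist_force: [-0.6, -0.8, -0.5]
finger_gap: 0.0599
finger_force: 0.0
```

```bash
python3 -c "
from h import *
s=read_state();print(s['ee_pos'],s['orientation'])
inc([(.588,.2758,.35,38)])
inc([(.588,.2758,.35,38)],(.53,0,.35,38))"
```

```text
[0.52942724 0.00063306 0.34796134] [ 2.96851946  1.02491624 -0.00503479]
(0.588, 0.2758, 0.35, 38) -> [0.4317, -0.3608, -0.0055] [0.0, 0.00054, 0.00027] rows 6.7 0.0
(0.588, 0.2758, 0.35, 38) -> [0.431, -0.3633, 0.0] [0.0, 0.0, 0.0] rows 6.8 0.0
```

The car is centred on the block to within 1 mm. Back to green.

Emit:
play_rows(increments=[[[0.02,-0.017,0],[0,0,0]],[[0.08,-0.067,0],[0,0.0003,0.0003]],[[0.14,-0.117,0],[0,0.0005,0.0003]],[[0.2,-0.168,0],[0,0.0005,0.0003]],[[0.26,-0.218,0],[0,0.0005,0.0003]],[[0.32,-0.268,0],[0,0.0005,0.0003]],[[0.38,-0.319,0],[0,0.0005,0.0003]],[[0.4315,-0.362,0],[0,0.0005,0.0003]],[[0.4315,-0.362,0],[0,0.0005,0.0003]],[[0.4315,-0.362,0],[0,0.0005,0.0003]]])

```text
t: 26.65
ee_pos: [0.5883, 0.2774, 0.3479]
orientation: [-2.97, -1.023, -0.003]
wrist_force: [-0.2, -0.7, -0.1]
finger_gap: 0.06
finger_force: 0.0
```

Emit:
play_rows(increments=[[[0,0,0.04],[0,0,0]],[[0,0,0.1],[0,0,0]],[[0,0,0.16],[0,0,0]],[[0,0,0.2],[0,0,0]],[[0,0,0.22],[0,0,0]],[[0,0,0.228],[0,0,0]],[[0,0,0.228],[0,0,0]],[[0,0,0.228],[0,0,0]],[[0,0,0.228],[0,0,0]],[[0,0,0.228],[0,0,0]]])

```text
t: 27.48
ee_pos: [0.5894, 0.276, 0.2366]
orientation: [2.971, 1.019, 0.01]
wrist_force: [0.0, 0.1, -0.3]
finger_gap: 0.0599
finger_force: 0.0
```

```bash
python3 -c "
from h import *
s=read_state();print(s['ee_pos'],s['orientation'],s['wrist_force'])
inc([(.5878,.2758,.2352,38)])"
```

```text
[0.58938318 0.27600355 0.2365715 ] [2.97144825 1.01923135 0.00962224] [ 0.0088703   0.05794295 -0.26523778]
(0.5878, 0.2758, 0.2352, 38) -> [-0.0028, -0.0016, 0.0027] [0.00035, -0.00091, -0.00038] rows 0.1 0.1
```

Emit:
play_rows(increments=[[[-0.0028,-0.0016,0.002],[0.0003,-0.0009,-0.0004]],[[-0.0028,-0.0016,0.002],[0.0003,-0.0009,-0.0004]],[[-0.0028,-0.0016,0.002],[0.0003,-0.0009,-0.0004]],[[-0.0028,-0.0016,0.002],[0.0003,-0.0009,-0.0004]],[[-0.0028,-0.0016,0.002],[0.0003,-0.0009,-0.0004]]])

```text
t: 27.9
ee_pos: [0.5873, 0.2756, 0.234]
orientation: [2.97, 1.023, -0.004]
wrist_force: [-0.1, -0.8, -1.0]
finger_gap: 0.06
finger_force: 0.0
```

Emit:
play_rows(increments=[[[0,0,0],[0,0,0]],[[0,0,0],[0,0,0]],[[0,0,0],[0,0,0]],[[0,0,0],[0,0,0]],[[0,0,0],[0,0,0]],[[0,0,0],[0,0,0]]], jaw=1)

```text
t: 28.4
ee_pos: [0.5874, 0.2756, 0.234]
orientation: [2.97, 1.023, -0.004]
wrist_force: [-0.2, -0.4, 0.9]
finger_gap: 0.0252
finger_force: 39.2
```

```bash
python3 -c "
from h import *
s=read_state();print(s['ee_pos'],s['orientation'],s['wrist_force'],s['finger_gap'])
x,y,z=s['ee_pos']
inc([(.5356,.0685,.2352,38)])"
```

```text
[0.58740808 0.27561028 0.23400872] [ 2.96968245  1.02308058 -0.00380328] [-0.15351609 -0.4080928   0.9172364 ] 0.025172261145082444
(0.5356, 0.0685, 0.2352, 38) -> [-0.3368, 0.2625, -0.0016] [-3e-05, 0.0004, 5e-05] rows 5.1 0.0
```

Emit:
play_rows(increments=[[[0,0,-0.03],[0,0,0]],[[0,0,-0.09],[0,0,0]],[[0,0,-0.16],[0,0,0]],[[0,0,-0.23],[0,0,0]],[[-0.03,0.023,-0.23],[0,0,0]],[[-0.08,0.062,-0.23],[0,0,0]],[[-0.14,0.109,-0.23],[0,0,0]],[[-0.2,0.155,-0.23],[0,0,0]],[[-0.26,0.202,-0.23],[0,0,0]],[[-0.31,0.241,-0.23],[0,0,0]],[[-0.3376,0.2627,-0.23],[0,0,0]],[[-0.3376,0.2627,-0.23],[0,0,0]]])

```text
t: 29.4
ee_pos: [0.5346, 0.0623, 0.3488]
orientation: [2.97, 1.009, -0.012]
wrist_force: [0.3, 0.3, -0.5]
finger_gap: 0.0251
finger_force: 39.3
```

Emit:
play_rows(increments=[[[0,0,0.03],[0,0,0]],[[0,0,0.08],[0,0,0]],[[0,0,0.13],[0,0,0]],[[0,0,0.17],[0,0,0]],[[0,0,0.2],[0,0,0]],[[0,0,0.216],[0,0,0]],[[0,0,0.22],[0,0,0]],[[0,0,0.224],[0,0,0]],[[0,0,0.224],[0,0,0]],[[0,0,0.224],[0,0,0]],[[0,0,0.224],[0,0,0]]])

```text
t: 30.32
ee_pos: [0.5356, 0.0683, 0.2383]
orientation: [2.969, 1.023, -0.001]
wrist_force: [-0.0, 0.5, -0.8]
finger_gap: 0.0251
finger_force: 39.3
```

```bash
python3 -c "
from h import *
s=read_state();print(s['ee_pos'],s['orientation'],s['wrist_force'],s['finger_gap'])
inc([(.5353,.0682,.2345,38)])"
```

```text
[0.53558561 0.0682654  0.23829541] [ 2.96936528e+00  1.02298391e+00 -1.31435464e-03] [-0.01025069  0.5420762  -0.75033512] 0.02513176398875416
(0.5353, 0.0682, 0.2345, 38) -> [-0.0005, -0.0003, 0.0076] [0.0001, 0.00018, 5e-05] rows 0.1 0.0
```

Emit:
play_rows(increments=[[[0,0,0.003],[0,0,0]],[[0,0,0.006],[0,0,0]],[[0,0,0.0065],[0,0,0]],[[0,0,0.0065],[0,0,0]],[[0,0,0.0065],[0,0,0]],[[0,0,0.0065],[0,0,0]]])

```text
t: 30.82
ee_pos: [0.5352, 0.0681, 0.2341]
orientation: [2.97, 1.023, -0.004]
wrist_force: [-0.3, -0.2, -1.7]
finger_gap: 0.0251
finger_force: 39.3
```

Emit:
play_rows(increments=[[[0,0,0],[0,0,0]],[[0,0,0],[0,0,0]],[[0,0,0],[0,0,0]],[[0,0,0],[0,0,0]],[[0,0,-0.02],[0,0,0]],[[0,0,-0.06],[0,0,0]],[[0,0,-0.1],[0,0,0]],[[0,0,-0.132],[0,0,0]],[[0,0,-0.132],[0,0,0]],[[0,0,-0.132],[0,0,0]],[[0,0,-0.132],[0,0,0]]], jaw=0.3)

```text
t: 31.73
ee_pos: [0.535, 0.0681, 0.2999]
orientation: [2.97, 1.023, -0.006]
wrist_force: [0.5, -0.2, 0.6]
finger_gap: 0.0599
finger_force: 0.0
```

```bash
cat >> h.py <<'E'
def cmp(a,b,box):
    """sub-pixel shift a->b of a template around box, expressed at cap top after allowing for the camera pose"""
    A=cv2.imread('pics/'+a,0);B=cv2.imread('pics/'+b,0);u0,v0,u1,v1=box
    r=cv2.matchTemplate(B,A[v0:v1,u0:u1],cv2.TM_CCOEFF_NORMED);_,m,_,l=cv2.minMaxLoc(r)
    ca=np.array([(u0+u1)/2,(v0+v1)/2]);cb=ca+np.array(l)-[u0,v0]
    pa,pb=px(a,*ca,.096),px(b,*cb,.096);print('match',round(m,2),np.array(l)-[u0,v0],'world shift mm',((pb-pa)*1e3).round(2)[:2])
E
python3 -c "
from h import *
s=read_state();print(s['ee_pos'],s['orientation'],s['finger_gap'])
snap('wrist','w11.png');cmp('w6.png','w11.png',(296,210,340,252))
inc([(.464,.2806,.35,38),(.5259,.2782,.35,38)])"
```

```text
[0.53504412 0.0680706  0.29985378] [ 2.96961383  1.02304674 -0.00581513] 0.05988579331567332
match 0.94 [ 1 -1] world shift mm [ 0.31 -1.36]
(0.464, 0.2806, 0.35, 38) -> [0.1496, -0.4223, -0.1014] [-0.00017, 0.00073, 7e-05] rows 5.5 0.0
(0.5259, 0.2782, 0.35, 38) -> [0.2442, -0.3423, -0.1019] [-0.00017, 0.00073, 7e-05] rows 5.2 0.0
```

Green is back within about 1 mm. Next is blue.

Emit:
play_rows(increments=[[[0,0,-0.05],[0,0,0]],[[0,0,-0.1],[0,0.0007,0]],[[0.03,-0.042,-0.1],[0,0.0007,0]],[[0.07,-0.098,-0.1],[0,0.0007,0]],[[0.11,-0.154,-0.1],[0,0.0007,0]],[[0.15,-0.21,-0.1],[0,0.0007,0]],[[0.19,-0.266,-0.1],[0,0.0007,0]],[[0.22,-0.308,-0.1],[0,0.0007,0]],[[0.244,-0.342,-0.1],[0,0.0007,0]],[[0.244,-0.342,-0.1],[0,0.0007,0]],[[0.244,-0.342,-0.1],[0,0.0007,0]]])

```text
t: 32.7
ee_pos: [0.5255, 0.2794, 0.3485]
orientation: [-2.968, -1.028, 0.002]
wrist_force: [0.9, -0.8, 0.5]
finger_gap: 0.0596
finger_force: 0.0
```

Emit:
play_rows(increments=[[[0,0,0.04],[0,0,0]],[[0,0,0.1],[0,0,0]],[[0,0,0.16],[0,0,0]],[[0,0,0.2],[0,0,0]],[[0,0,0.22],[0,0,0]],[[0,0,0.228],[0,0,0]],[[0,0,0.228],[0,0,0]],[[0,0,0.228],[0,0,0]],[[0,0,0.228],[0,0,0]],[[0,0,0.228],[0,0,0]]])

```text
t: 33.53
ee_pos: [0.5269, 0.2785, 0.2373]
orientation: [-2.969, -1.023, -0.006]
wrist_force: [-0.5, -0.6, 1.0]
finger_gap: 0.0596
finger_force: 0.0
```

```bash
python3 -c "
from h import *
s=read_state();print(s['ee_pos'],s['orientation'],s['wrist_force'])
inc([(.5257,.2784,.235,38)])"
```

```text
[0.52685562 0.27849782 0.2372555 ] [-2.96914219 -1.02264981 -0.00645596] [-0.47094334 -0.61493049  0.9874447 ]
(0.5257, 0.2784, 0.235, 38) -> [-0.002, -0.0013, 0.0045] [2e-05, -0.00068, 3e-05] rows 0.1 0.0
```

Emit:
play_rows(increments=[[[-0.0014,-0.0013,0.003],[0,-0.0006,0]],[[-0.0014,-0.0013,0.003],[0,-0.0006,0]],[[-0.0014,-0.0013,0.003],[0,-0.0006,0]],[[-0.0014,-0.0013,0.003],[0,-0.0006,0]],[[-0.0014,-0.0013,0.003],[0,-0.0006,0]]])

```text
t: 33.95
ee_pos: [0.5254, 0.2784, 0.2344]
orientation: [2.97, 1.023, -0.003]
wrist_force: [-0.6, -0.2, -0.7]
finger_gap: 0.0598
finger_force: 0.0
```

Emit:
play_rows(increments=[[[0,0,0],[0,0,0]],[[0,0,0],[0,0,0]],[[0,0,0],[0,0,0]],[[0,0,0],[0,0,0]],[[0,0,0],[0,0,0]],[[0,0,0],[0,0,0]]], jaw=1)

```text
t: 34.45
ee_pos: [0.5254, 0.2785, 0.2343]
orientation: [2.97, 1.023, -0.004]
wrist_force: [-0.5, -0.9, -0.3]
finger_gap: 0.025
finger_force: 39.2
```

```bash
python3 -c "
from h import *
s=read_state();print(s['ee_pos'],s['orientation'],s['wrist_force'],s['finger_gap'])
inc([(.5212,.0101,.2348,38)]);inc([(.5212,.0101,.2348,38)],(.5257,.2784,.235,38))"
```

```text
[0.52541197 0.27845072 0.23431801] [ 2.96982826  1.02343645 -0.00359616] [-0.5468072  -0.85277624 -0.33604235] 0.02501945631565419
(0.5212, 0.0101, 0.2348, 38) -> [-0.3373, 0.4176, -0.0004] [-6e-05, 0.00036, 8e-05] rows 6.4 0.0
(0.5212, 0.0101, 0.2348, 38) -> [-0.3375, 0.4173, 0.0004] [0.0, 0.0, 0.0] rows 6.4 0.0
```

Emit:
play_rows(increments=[[[0,0,-0.03],[0,0,0]],[[0,0,-0.09],[0,0,0]],[[0,0,-0.16],[0,0,0]],[[0,0,-0.23],[0,0,0]],[[-0.02,0.025,-0.23],[0,0,0]],[[-0.06,0.074,-0.23],[0,0,0]],[[-0.11,0.136,-0.23],[0,0,0]],[[-0.16,0.198,-0.23],[0,0,0]],[[-0.21,0.26,-0.23],[0,0,0]],[[-0.26,0.322,-0.23],[0,0,0]],[[-0.31,0.384,-0.23],[0,0,0]],[[-0.3374,0.4176,-0.23],[0,0,0]]])

```text
t: 35.45
ee_pos: [0.5208, 0.0041, 0.3491]
orientation: [2.97, 1.012, -0.009]
wrist_force: [0.0, -0.6, -1.2]
finger_gap: 0.0251
finger_force: 39.6
```

Emit:
play_rows(increments=[[[0,0,0],[0,0,0]],[[0,0,0.03],[0,0,0]],[[0,0,0.08],[0,0,0]],[[0,0,0.13],[0,0,0]],[[0,0,0.17],[0,0,0]],[[0,0,0.2],[0,0,0]],[[0,0,0.216],[0,0,0]],[[0,0,0.224],[0,0,0]],[[0,0,0.224],[0,0,0]],[[0,0,0.224],[0,0,0]],[[0,0,0.224],[0,0,0]]])

```text
t: 36.37
ee_pos: [0.5216, 0.0102, 0.2386]
orientation: [2.969, 1.023, -0.0]
wrist_force: [0.3, 0.9, -1.5]
finger_gap: 0.0248
finger_force: 39.6
```

```bash
python3 -c "
from h import *
s=read_state();print(s['ee_pos'],s['orientation'],s['wrist_force'],s['finger_gap'])
inc([(.5210,.0101,.2343,38)])"
```

```text
[0.52160255 0.01017482 0.23858506] [ 2.96933450e+00  1.02319645e+00 -2.58426761e-04] [ 0.26801737  0.90679395 -1.52485364] 0.02484812479694973
(0.521, 0.0101, 0.2343, 38) -> [-0.001, -0.0006, 0.0086] [0.00013, 7e-05, 7e-05] rows 0.1 0.0
```

Emit:
play_rows(increments=[[[0,0,0.003],[0,0,0]],[[0,0,0.006],[0,0,0]],[[0,0,0.0065],[0,0,0]],[[0,0,0.0065],[0,0,0]],[[0,0,0.0065],[0,0,0]],[[0,0,0.0065],[0,0,0]]])

```text
t: 36.87
ee_pos: [0.5212, 0.01, 0.2344]
orientation: [2.97, 1.023, -0.003]
wrist_force: [-0.1, -0.2, -1.3]
finger_gap: 0.0248
finger_force: 39.6
```

Emit:
play_rows(increments=[[[0,0,0],[0,0,0]],[[0,0,0],[0,0,0]],[[0,0,0],[0,0,0]],[[0,0,0],[0,0,0]],[[0,0,-0.02],[0,0,0]],[[0,0,-0.06],[0,0,0]],[[0,0,-0.12],[0,0,0]],[[0,0,-0.18],[0,0,0]],[[0,0,-0.23],[0,0,0]],[[0,0,-0.23],[0,0,0]],[[0,0,-0.23],[0,0,0]]], jaw=0.3)

```text
t: 37.78
ee_pos: [0.5216, 0.0102, 0.3515]
orientation: [2.969, 1.023, 0.003]
wrist_force: [0.3, -0.4, -0.8]
finger_gap: 0.0601
finger_force: 0.0
```

```bash
python3 -c "
from h import *
s=read_state();print(s['ee_pos'],s['orientation'],s['finger_gap'])
inc([(.464,.281,.35,38)]);inc([(.464,.281,.35,38)],(.5212,.0101,.35,38))"
```

```text
[0.52161593 0.01021231 0.35151016] [2.96853055 1.02256208 0.00302949] 0.06005839792478623
(0.464, 0.281, 0.35, 38) -> [0.2427, -0.4977, 0.0021] [0.00038, -0.00019, 4e-05] rows 6.6 0.0
(0.464, 0.281, 0.35, 38) -> [0.2434, -0.4974, 0.0] [0.0, 0.0, 0.0] rows 6.6 0.0
```

Emit:
play_rows(increments=[[[0.02,-0.041,0],[0,0,0]],[[0.05,-0.102,0],[0,0,0]],[[0.085,-0.174,0],[0,0,0]],[[0.12,-0.245,0],[0,0,0]],[[0.155,-0.317,0],[0,0,0]],[[0.19,-0.388,0],[0,0,0]],[[0.22,-0.45,0],[0,0,0]],[[0.243,-0.4975,0],[0,0,0]],[[0.243,-0.4975,0],[0,0,0]],[[0.243,-0.4975,0],[0,0,0]]])

```text
t: 38.62
ee_pos: [0.4626, 0.2826, 0.3481]
orientation: [2.967, 1.03, -0.008]
wrist_force: [0.7, -0.9, 0.3]
finger_gap: 0.0594
finger_force: 0.0
```

Emit:
play_rows(increments=[[[0,0,0.04],[0,0,0]],[[0,0,0.1],[0,0,0]],[[0,0,0.16],[0,0,0]],[[0,0,0.2],[0,0,0]],[[0,0,0.22],[0,0,0]],[[0,0,0.228],[0,0,0]],[[0,0,0.228],[0,0,0]],[[0,0,0.228],[0,0,0]],[[0,0,0.228],[0,0,0]],[[0,0,0.228],[0,0,0]]])

```text
t: 39.45
ee_pos: [0.4641, 0.281, 0.2364]
orientation: [-2.97, -1.023, -0.0]
wrist_force: [0.2, 1.1, 1.0]
finger_gap: 0.0595
finger_force: 0.0
```

```bash
python3 -c "
from h import *
s=read_state();print(s['ee_pos'],s['orientation'],s['wrist_force'])
inc([(.464,.281,.235,38)])"
```

```text
[0.4640925  0.28095647 0.23642968] [-2.97026862e+00 -1.02299092e+00 -4.74528567e-04] [0.20134509 1.05106918 0.98620765]
(0.464, 0.281, 0.235, 38) -> [-0.0001, -0.0002, 0.0029] [0.0, -5e-05, 2e-05] rows 0.0 0.0
```

Emit:
play_rows(increments=[[[0,0,0.001],[0,0,0]],[[0,0,0.001],[0,0,0]],[[0,0,0.001],[0,0,0]],[[0,0,0.001],[0,0,0]],[[0,0,0.001],[0,0,0]],[[0,0,0.001],[0,0,0]]], jaw=1)

```text
t: 39.95
ee_pos: [0.4638, 0.2809, 0.2351]
orientation: [2.97, 1.023, -0.002]
wrist_force: [0.8, -0.4, 3.4]
finger_gap: 0.0248
finger_force: 39.6
```

```bash
python3 -c "
from h import *
s=read_state();print(s['ee_pos'],s['orientation'],s['wrist_force'],s['finger_gap'])
inc([(.5097,-.0453,.235,38)]);inc([(.5097,-.0453,.235,38)],(.464,.281,.235,38))
M=rot(38)
for f,c,T in [('w5.png',(315,230.7),(.5097,-.0453)),('w6.png',(317.7,231.2),(.5356,.0685)),('w11.png',(317.7,231.2),(.5352,.0681))]:
  p=px(f,*c,.096);print(f,(M.T@(p-np.array([*T,.096])))*1e3)"
```

```text
[0.4637791  0.28092777 0.23507765] [ 2.96987741e+00  1.02341915e+00 -2.35748327e-03] [ 0.77442195 -0.42465958  3.41897154] 0.024765926220852334
(0.5097, -0.0453, 0.235, 38) -> [-0.3296, 0.5705, 0.0006] [-3e-05, 0.00024, 8e-05] rows 7.9 0.0
(0.5097, -0.0453, 0.235, 38) -> [-0.3298, 0.5705, 0.0] [0.0, 0.0, 0.0] rows 7.9 0.0
w5.png [ 1.29218002 -0.55564357  0.        ]
w6.png [ 7.40157257e-01  1.22335287e+00 -2.77555756e-14]
w11.png [-0.00508785  1.75843749  0.        ]
```

Emit:
play_rows(increments=[[[0,0,-0.03],[0,0,0]],[[0,0,-0.09],[0,0,0]],[[0,0,-0.16],[0,0,0]],[[0,0,-0.23],[0,0,0]],[[-0.02,0.035,-0.23],[0,0,0]],[[-0.06,0.103,-0.23],[0,0,0]],[[-0.1,0.172,-0.23],[0,0,0]],[[-0.14,0.241,-0.23],[0,0,0]],[[-0.18,0.31,-0.23],[0,0,0]],[[-0.22,0.378,-0.23],[0,0,0]],[[-0.26,0.447,-0.23],[0,0,0]],[[-0.3,0.516,-0.23],[0,0,0]]])

```text
t: 40.95
ee_pos: [0.5042, -0.0167, 0.3495]
orientation: [2.97, 1.024, -0.005]
wrist_force: [1.3, -0.5, -1.1]
finger_gap: 0.0254
finger_force: 39.6
```

Emit:
play_rows(increments=[[[-0.0296,0.0505,0],[0,0,0]],[[-0.0296,0.0505,0.03],[0,0,0]],[[-0.0296,0.0505,0.08],[0,0,0]],[[-0.0296,0.0505,0.13],[0,0,0]],[[-0.0296,0.0505,0.17],[0,0,0]],[[-0.0296,0.0505,0.2],[0,0,0]],[[-0.0296,0.0505,0.216],[0,0,0]],[[-0.0296,0.0505,0.224],[0,0,0]],[[-0.0296,0.0505,0.229],[0,0,0]],[[-0.0296,0.0505,0.23],[0,0,0]],[[-0.0296,0.0505,0.23],[0,0,0]],[[-0.0296,0.0505,0.23],[0,0,0]]])

```text
t: 41.95
ee_pos: [0.5086, -0.0439, 0.2357]
orientation: [2.969, 1.023, -0.001]
wrist_force: [-0.8, -0.1, -1.0]
finger_gap: 0.0253
finger_force: 39.9
```

Emit:
play_rows(increments=[[[0,0,0],[0,0,0]],[[0,0,0],[0,0,0]],[[0,0,0],[0,0,0]],[[0,0,0],[0,0,0]],[[0,0,-0.02],[0,0,0]],[[0,0,-0.06],[0,0,0]],[[0,0,-0.1],[0,0,0]],[[0,0,-0.132],[0,0,0]],[[0,0,-0.132],[0,0,0]],[[0,0,-0.132],[0,0,0]],[[0,0,-0.132],[0,0,0]]], jaw=0.3)

```text
t: 42.87
ee_pos: [0.5081, -0.0439, 0.3008]
orientation: [2.97, 1.023, -0.005]
wrist_force: [-0.1, -0.3, -0.4]
finger_gap: 0.06
finger_force: 0.0
```

```bash
python3 -c "
from h import *
s=read_state();print(s['ee_pos'],s['orientation'],s['finger_gap'],s['wrist_force'])
snap('wrist','w12.png');cmp('w5.png','w12.png',(294,210,336,252))
W=(.5,-.001,.4187,38)
inc([W])"
```

```text
[ 0.50806825 -0.04389601  0.30084127] [ 2.96993824  1.02306937 -0.00466923] 0.06003859614066462 [-0.13884319 -0.27564288 -0.4047728 ]
match 0.98 [ 2 -2] world shift mm [-0.18  0.11]
(0.5, -0.001, 0.4187, 38) -> [0.0394, -0.0778, -0.2366] [-0.0002, 0.00057, 4e-05] rows 3.0 0.0
```

Amber is back within 0.2 mm. I'll move clear and compare the top view with the start.

Emit:
play_rows(increments=[[[0,0,-0.06],[0,0,0]],[[0,0,-0.13],[0,0,0]],[[0,0,-0.2],[0,0,0]],[[0.05,-0.06,-0.2],[0,0,0]],[[0.1,-0.12,-0.2],[0,0,0]],[[0.15,-0.18,-0.2],[0,0,0]],[[0.2,-0.24,-0.2],[0,0,0]],[[0.25,-0.3,-0.2],[0,0,0]],[[0.3,-0.36,-0.2],[0,0,0]],[[0.36,-0.44,-0.2],[0,0,0]],[[0.43,-0.52,-0.2],[0,0,0]],[[0.43,-0.52,-0.2],[0,0,0]]])

```text
t: 43.92
ee_pos: [0.5158, 0.2998, 0.3994]
orientation: [-2.962, -1.033, 0.006]
wrist_force: [-0.3, -0.6, 0.0]
finger_gap: 0.0597
finger_force: 0.0
```

```bash
python3 -c "
from h import *
snap('top','t3.png')
a=cv2.imread('pics/top.png');b=cv2.imread('pics/t3.png')
U=8
A=cv2.resize(a,None,fx=U,fy=U,interpolation=cv2.INTER_CUBIC);B=cv2.resize(b,None,fx=U,fy=U,interpolation=cv2.INTER_CUBIC)
for n,(u,v),z in [('green',(278.5,213),.096),('blue',(309,221.5),.096),('amber',(338,228),.096)]:
  h=7;x0,y0=int((u-h)*U),int((v-h)*U);t=A[y0:y0+2*h*U,x0:x0+2*h*U];m=24
  r=cv2.matchTemplate(B[y0-m:y0+2*h*U+m,x0-m:x0+2*h*U+m],t,cv2.TM_CCOEFF_NORMED);_,q,_,l=cv2.minMaxLoc(r)
  d=(np.array(l)-m)/U;print(n,round(q,2),d,((px('t3.png',u+d[0],v+d[1],z)-px('top.png',u,v,z))*1e3).round(2))
f=lambda i:cv2.resize(i[145:290,245:505],None,fx=3,fy=2.0 if 0 else 3,interpolation=cv2.INTER_CUBIC)
cv2.imwrite('pics/t3c.png',f(b))"
```

```text
green 0.94 [ 0.375 -0.25 ] [ 0.49 -0.69  0.  ]
blue 0.97 [ 0.25  -0.375] [ 0.72 -0.45  0.  ]
amber 0.96 [-0.25 -0.25] [0.46 0.47 0.  ]
```

View pics/t3c.png

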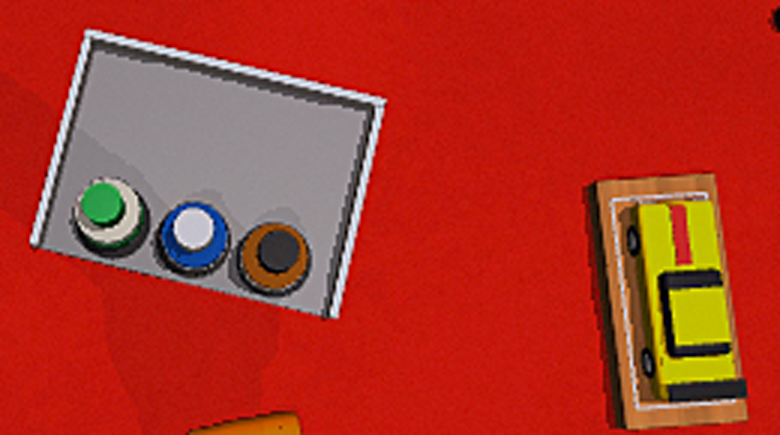

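All three bottles are within 1 mm of where they started, and the car stands on the block. The arm is clear, so I'm handing the job in.

```bash
python3 -c "
from h import *
print(sign_off())"
```

```text
the job is handed in; nothing more can be done
None
```

The job is handed in: the car stands on its wheels in the middle of the block, lengthwise, and all three bottles are back upright within about 1 mm of their starting spots, with the arm clear at 44 s.

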